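# Hang the loaded specimen canister on the courier's keeper hook

### The job

Two look-alike closed specimen canisters stand in the cool block; one is loaded, the other empty, which only their weight tells. Hang the loaded (heavier) one by its eye on the peg of the pick-up stand so that the drop keeper, which has to be lifted to let the eye past, has fallen fully shut again in front of the eye, and let it hang still. The empty one ends down in its well of the cool block; keep both canisters upright on the way and leave the phone, the pen and the label pad where they are.

Things in the scene. Friction and masses are not known exactly. Their poses are not given: they have to be found in the camera images.
- canister_a: One of two canisters that look exactly alike: closed white upright box, 46 (x) x 54 (y) x 105 (z) mm, grey clasp and blank label on its front (-x), a hanging tab with an eye on the lid at the back. Origin: centre of the underside, z up. Smooth flat sides, 54 mm across along y, to be gripped anywhere. Either may stand in either well; both weigh under 0.5 kg.
- canister_b: The other canister; shape, size and origin as canister_a. Either of them may be the loaded one and weights differ from day to day; the loaded one weighs at least 1.6 times as much as the empty one. What is inside has a little play.
- canister_a_eye (a point): Centre of the eye of canister_a: x 19.5, z 150 mm in the canister's frame, same axes. The tab is rigid, 7 mm thick in x, flush with the back: a flat neck 24 mm wide from the lid (z 105) to z 138, then an upright ring, hole 20 mm (along x), outside 34 mm, top at z 167.
- canister_b_eye (a point): Centre of the eye of canister_b; as for canister_a.
- cool_block: Heavy grey block, fixed, 86 (x) x 196 (y) x 104 (z) mm; origin: centre of its underside. Two wells side by side along y, 54 (x) x 62 (y) mm, floor 6 mm above the desk: a canister stands in one with about 4 mm play all round, only the top 7 mm of its lid and its tab sticking out, its x along the block's x within 2 degrees.
- well_left (a point): Centre of the floor of the well at the block's +y end (46 mm from the block's centre).
- well_right (a point): Centre of the floor of the well at the block's -y end.
- stand: Grey steel pick-up stand, fixed. Origin: on the desk straight under the root of its peg; the peg points to its -x. Foot plate 110 mm wide, 8 mm thick, x -55 to 65 mm. An upright plate 62 mm wide, front face at x 0, rises to z 213 mm; on it the head, 44 mm wide, front face at x 0, z 208 to 270 mm.
- peg (a point): Root of the peg's axis on the head's front face, 235 mm above the desk; axes as the stand's. The peg is 8 mm thick and runs level 20 mm along -x. Between the head and the shut keeper there are 23 mm: no room for a finger behind the eye.
- keeper (a joint): Drop keeper: light steel bail (50 g) on a pin through the head, 12 mm behind its face and 14 mm above the peg's axis. 0 = shut, grows as its front is lifted, up to 1.2 rad; falls shut by itself. About 0.6 lets the eye pass with its hole in line with the peg. Pushed straight back it does not yield: it must be lifted from below.
- keeper_lip (a point): Middle of the underside of the keeper's thumb lip; moves with it. In the peg's axes, shut: front wall 53 mm wide, x -23 to -26, z -7 to +9 mm; from its lower edge the lip, 36 mm wide, sticks out to x -37 mm, underside at z -6 to -7 mm. Cheeks run back from the wall's ends to the pin, 48 mm apart inside.
- phone: Bystander: phone 161 x 76 x 10 mm lying on the desk; origin at the centre of its underside.
- pen: Bystander: pen 156 mm long lying on the desk; origin at the centre of its underside.
- label_pad: Bystander: pad of labels 115 x 60 x 14 mm lying on the desk; origin at the centre of its underside.

How it is judged:
By the outcome, as a careful person would: the job done as asked, in the order asked, and still so for the second after the job is handed in, with the robot touching nothing.
It also fails if it takes over 72 s, if anything falls off the work surface, if the arm or the gripper's body presses on something with over 40 N, if the wrist force passes 120 N, or if a joint passes its speed limit or range.

### The arm

A 6-joint arm with a two-finger parallel gripper is mounted at the origin on a cart in front of the work surface, level with it; the furniture and walls round the work are solid. World frame = base frame: x ahead of the robot, y to its left, z up, the work surface at z = 0. Lengths are in m, angles in degrees, forces in N, time in s.
With the tool pointing down it reaches from about 0.4 to 0.825 m from the base axis. Payload 7 kg.
Tool frame: the origin (TCP) lies midway between the tips of the shut fingers; the grasp point (between the pads) lies 19 mm behind it; z points along the fingers, y is the line along which they close (so a half turn about z gives the same grasp; the last joint's range is limited). The gripper opens to 88 mm and grips with 3 to 60 N. Pads are 19 mm wide; open, the fingers measure 130 mm over their backs; the gripper's body (78 mm by 193 mm) begins 47 mm behind the grasp point.
Start: joints at [-48.696, 20.546, 0.682, 0, -70.136, -16.507], TCP at [0.283, -0.613, 0.227] pointing down, gripper open.
Joint ranges: [-176.03, 176.03], [-82.01, 121.73], [-58.28, 71.71], [-173.87, 95.51], [-174.79, -0.11], [-173.66, 173.66]. Speed limits (degrees/s): [136.94, 136.94, 172.46, 180, 180, 180].

### API

Orientations are given as [roll, pitch, yaw] about the fixed x, y, z axes, in that order (R = Rz(yaw) Ry(pitch) Rx(roll)).
In Python, from plant import telemetry, viewer, workorder gives the robot as it stands. The module is installed in compiled form; this text tells all that it offers.
- The arm moves only by the tool carry_out, never from a script. Its argument "rows" is a list of rows, each a list of 6 numbers: the shift along the tool's x, y, z in m, then the turn, a rotation vector about the tool's x, y, z in rad. In form: [[tx, ty, tz, ax, ay, az], ...]. A call has 1 to 8 rows; each row is the pose to reach, as a shift and turn from the pose commanded when the call began, along the tool's axes at that moment; what a row does not reach only later rows make up. A row lasts 1/8 s, in which the tool goes at most 62.5 mm and 10.7 degrees, less where a joint would pass 70% of its speed; a pose out of reach is approached as far as the arm can. A call with a gripper value outside its range is refused whole. "grip" is the gripper's target within -1 to 1 (fully open at 1, half-way at 0, shut at -1), set as the call begins (left out, the last holds). The fingers move at their own pace and stop on an object; the grip force is fixed at half the most. Time passes only in rows, so rows that repeat a pose let the fingers close. It gives the time, the measured TCP pose, the force, the opening and the grip force at its end, in the units of the state.
- telemetry.get_obs(): the state, without advancing time (a new reading comes with each control period).
- viewer.snapshot(name): name is "side" or "top" or "wrist"; returns the picture (384x512x3 uint8, red, green, blue); there is no depth.
- viewer.camera_info(name): a dict with "intrinsics" (3x3 intrinsics, pixels), "extrinsics" (4x4, takes a point from camera to world coordinates); the wrist camera has in their place "tool_from_camera" (4x4, takes a point from camera to tool coordinates, whose origin is the TCP and whose axes are the flange's). Camera axes: x right, y down, z forward; pixel columns grow to the right and rows downward; lengths in m; the calibration is good to about 2 mm. A picture is of the moment at which its call begins: read the wrist's pose just before it. camera_info takes no time and is no camera call.
- workorder.close_job(): hands the job in; it is judged then, once.
The state is a dict: "clock": time; "joint_pos": joint angles; "qvel": joint speeds; "tau": joint torques, N m; "tool_pos": TCP position; "orientation": TCP orientation; "force": force on the tool from outside, world axes, zero at the start; "moment": the same for the moment, N m; "opening": finger opening in m; "gripper_force": force on a finger pad.
Only numpy, scipy, OpenCV 4.12 (cv2) and the standard library are available. Lean on these libraries where they do the work, as an engineer would, in place of code of your own. Each camera call takes 0.05 s, during which the arm holds its last target. There are 200 camera calls.

## Working session

There is one attempt and no reset: what is moved stays moved. The work goes in short steps, Python scripts to look and compute and a tool call to move; the robot and the scene stay as the last step left them, time stands still between calls to the robot, and variables do not carry over. Pictures are saved under pics/ and viewed, at most 10 in all, crops included, and the job is handed in when it is done.

Besides the shell and the picture viewer there is one more tool, called after "Call:" in YAML: its name, and indented under it one key for each argument. carry_out: Moves the arm, as the interface text tells. Its arguments: {"type":"object","properties":{"rows":{"type":"array"},"grip":{"type":"number"}},"required":["rows"]}

```bash
mkdir -p pics; cat > h.py <<'E'
import numpy as np, cv2
from plant import telemetry, viewer, workorder
from scipy.spatial.transform import Rotation as R
np.set_printoptions(precision=4,suppress=True)
def pose():
    o=telemetry.get_obs(); T=np.eye(4)
    T[:3,:3]=R.from_euler('xyz',o['orientation'],degrees=True).as_matrix(); T[:3,3]=o['tool_pos']; return T
def ext(n,T=None):
    c=viewer.camera_info(n); K=np.array(c['intrinsics'])
    E=np.array(c['extrinsics']) if n!='wrist' else T@np.array(c['tool_from_camera'])
    return K,E
def ray(n,uv,z,T=None):  # point at world height z
    K,E=ext(n,T); d=E[:3,:3]@np.linalg.inv(K)@[uv[0],uv[1],1]; o=E[:3,3]
    return o+d*(z-o[2])/d[2]
def proj(n,p,T=None):
    K,E=ext(n,T); q=np.linalg.inv(E)@np.append(p,1); q=K@q[:3]; return q[:2]/q[2]
def snap(n,f):
    im=viewer.snapshot(n); cv2.imwrite('pics/'+f,cv2.cvtColor(im,cv2.COLOR_RGB2BGR)); return im
E
python3 - <<'E'
from h import *
o=telemetry.get_obs(); print(o)
a=snap('top','top0.png'); b=snap('side','side0.png')
for n in('top','side'): print(ext(n))
print(viewer.camera_info('wrist'))
cv2.imwrite('pics/both.png',cv2.cvtColor(cv2.resize(np.vstack([a,b]),None,fx=.78,fy=.78),cv2.COLOR_RGB2BGR))
E
```

```text
{'clock': 0.0, 'joint_pos': array([-48.6973,  20.5915,   0.6306,  -0.0191, -70.1342, -16.5068]), 'qvel': array([-0.0673, -0.0482,  0.0363,  0.0065, -0.0789,  0.0268]), 'tau': array([ -0.0008, -58.2717,  29.3055,   6.9975,   0.0068,  -0.0001]), 'tool_pos': array([ 0.2828, -0.6123,  0.2256]), 'orientation': array([ 179.9038,   -0.0098, -155.2106]), 'force': array([ 0.348 , -0.1428,  0.0847]), 'moment': array([-0.0212,  0.0357, -0.0018]), 'gripper_force': 0.0, 'opening': 0.08784595691992998}
(array([[465.3118,   0.    , 247.3315],
       [  0.    , 465.3118, 189.454 ],
       [  0.    ,   0.    ,   1.    ]]), array([[ 0.0116, -0.9931,  0.117 ,  0.4367],
       [-0.9999, -0.0122, -0.005 ,  0.1816],
       [ 0.0064, -0.117 , -0.9931,  1.1677],
       [ 0.    ,  0.    ,  0.    ,  1.    ]]))
(array([[395.7027,   0.    , 259.4299],
       [  0.    , 395.7027, 192.1707],
       [  0.    ,   0.    ,   1.    ]]), array([[-0.841 , -0.2701,  0.4687,  0.1355],
       [-0.5407,  0.3944, -0.743 ,  0.8814],
       [ 0.0159, -0.8783, -0.4778,  0.5922],
       [ 0.    ,  0.    ,  0.    ,  1.    ]]))
{'intrinsics': array([[289.4826,   0.    , 257.1068],
       [  0.    , 289.4826, 193.0237],
       [  0.    ,   0.    ,   1.    ]]), 'tool_from_camera': array([[-0.0004, -0.9685, -0.2489,  0.0664],
       [ 1.    , -0.0004, -0.0003, -0.0002],
       [ 0.0002, -0.2489,  0.9685, -0.1591],
       [ 0.    ,  0.    ,  0.    ,  1.    ]])}
```

View pics/top0.png

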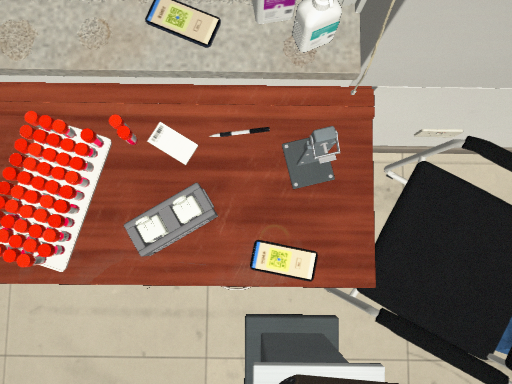

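View pics/side0.png

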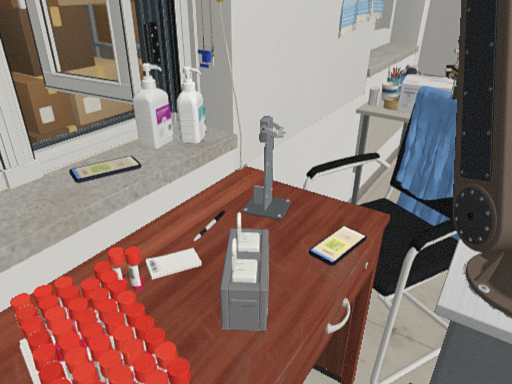

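Top view: block around (170,220) px, stand around (310,158), phone (285,260), pad (172,143), pen (240,132). The peg's direction is unclear at this scale, so I'll zoom in.

```bash
python3 - <<'E'
import cv2,numpy as np
t=cv2.imread('pics/top0.png'); s=cv2.imread('pics/side0.png')
c=[cv2.resize(t[175:265,115:225],(400,327),interpolation=3),cv2.resize(t[115:197,270:370],(400,327),interpolation=3),cv2.resize(s[195:335,200:300],(0,0),fx=1.95,fy=1.95)[:273],cv2.resize(s[105:225,230:310],(0,0),fx=2.27,fy=2.27)[:273]]
o=np.zeros((600,800,3),np.uint8); o[:327,:400]=c[0]; o[:327,400:]=c[1]
for i,x in((0,c[2]),(400,c[3])): o[327:327+x.shape[0],i:i+x.shape[1]]=x
cv2.imwrite('pics/crop.png',o)
E
```

```text
(no output)
```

View pics/crop.png

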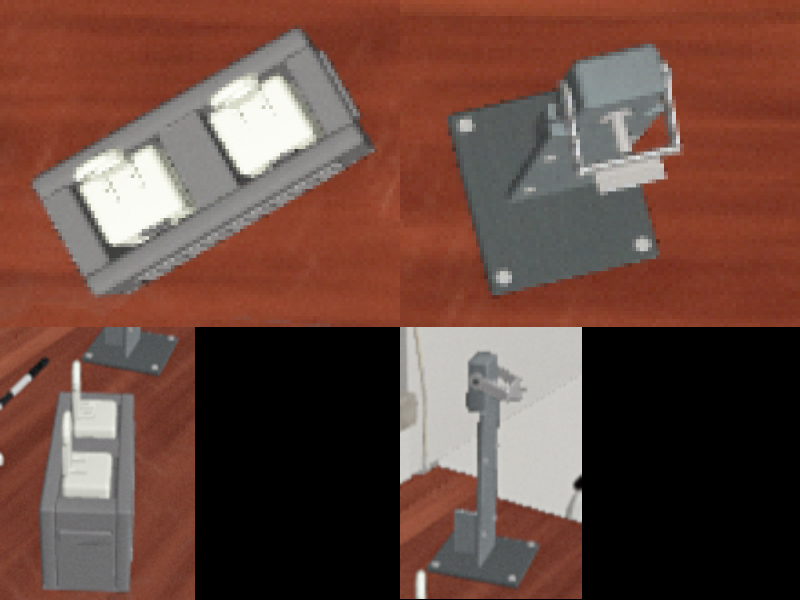

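Canister tabs sit at the far (+x) edges, the peg points toward the robot, and the lip centre is at about (328,160) in the top view. Next I'll work out poses from the corners.

```bash
python3 - <<'E'
from h import *
P=lambda x,y,z:ray('top',(x,y),z)
f=lambda c,ox,oy,s:(ox+c[0]/s,oy+c[1]/s)
B=[P(*f(c,115,175,3.636),.104) for c in((35,183),(300,30),(93,293),(368,128))]
print('block',np.array(B)); 
S=[P(*f((c[0]-400,c[1]),270,115,4),.008) for c in((450,118),(495,293),(658,255))]
print('foot',np.array(S))
for n,A,Z,mod in(('block',B,0,[(43,98),(43,-98),(-43,98),(-43,-98)]),('stand',S,0,[(65,55),(-55,55),(-55,-55)])):
    m=np.array(mod)/1e3; A=np.array(A)[:,:2]; mc=m-m.mean(0); Ac=A-A.mean(0)
    th=np.arctan2((mc[:,0]*Ac[:,1]-mc[:,1]*Ac[:,0]).sum(),(mc*Ac).sum()); r=np.array([[np.cos(th),-np.sin(th)],[np.sin(th),np.cos(th)]])
    t=A.mean(0)-r@m.mean(0); print(n,t,np.degrees(th),'res mm',(m@r.T+t-A)*1e3)
    if n=='block':
        for w in(46,-46): print('well',r@[0,w/1e3]+t)
    else: 
        for q in((0,0),(-.031,0),(-.06,0)): print(q,r@q+t)
        L=np.append(r@[-.030,0]+t,.229); print('lip pred',proj('top',L), proj('side',L),'peg tip',proj('side',np.append(r@[-.02,0]+t,.235)))
for n,uv,z in(('phone',(285,260),.01),('pad',(172,143),.014),('pen',(240,132),.005),('tube',(123,128),.05)): print(n,P(*uv,z))
E
```

```text
block [[0.4763 0.4548 0.104 ]
 [0.575  0.2912 0.104 ]
 [0.4085 0.4159 0.104 ]
 [0.5133 0.247  0.104 ]]
foot [[ 0.6894  0.0878  0.008 ]
 [ 0.5778  0.0593  0.008 ]
 [ 0.6032 -0.0435  0.008 ]]
block [0.4933 0.3522] 31.65347666524219 res mm [[ 2.1478  3.4329]
 [ 6.3277  0.1174]
 [-3.2676 -2.8085]
 [-5.2079 -0.7419]]
well [0.4691 0.3914]
well [0.5174 0.3131]
stand [0.6425 0.0204] 14.174327679685048 res mm [[ 2.6635  1.8459]
 [-2.1118  1.0372]
 [-0.5517 -2.8831]]
(0, 0) [0.6425 0.0204]
(-0.031, 0) [0.6124 0.0128]
(-0.06, 0) [0.5843 0.0057]
lip pred [327.6269 158.399 ] [282.9012 134.2894] peg tip [279.3428 131.6537]
phone [0.3993 0.081  0.01  ]
pad [0.6883 0.3673 0.014 ]
pen [0.7211 0.1962 0.005 ]
tube [0.7164 0.4827 0.05  ]
```

```bash
cat >> h.py <<'E'
import json,os
CMD='cmd.npy'
def cmd(): return np.load(CMD)
def tgt(grasp,head,alpha):   # grasp point, heading of tool z, degrees below horizontal; tool x up/back, y horizontal
    h,a=np.radians([head,alpha]); f=np.array([np.cos(h),np.sin(h),0]); u=np.array([0,0,1.])
    z=f*np.cos(a)-u*np.sin(a); x=-(f*np.sin(a)+u*np.cos(a)); x=-x if x[2]<0 else x; y=np.cross(z,x)
    T=np.eye(4); T[:3,:3]=np.c_[x,y,z]; T[:3,3]=np.array(grasp)+.019*z; return T
def plan(*Ts):    # several targets in one call, all relative to the present command
    C=cmd(); out=[]
    for T in Ts:
        D=np.linalg.inv(C)@T; v=np.round(np.r_[D[:3,3],R.from_matrix(D[:3,:3]).as_rotvec()],4); out.append(v.tolist()); print(v.tolist())
    E=np.eye(4); E[:3,:3]=R.from_rotvec(v[3:]).as_matrix(); E[:3,3]=v[:3]; np.save(CMD,C@E)
E
python3 - <<'E'
from h import *
T=pose(); T[:3,3]=[.283,-.613,.227]; T[:3,:3]=R.from_euler('xyz',[180,0,-155.2],degrees=True).as_matrix(); np.save(CMD,T)
A=tgt([.30,-.45,.40],-40,60); plan(A)
A=tgt([.46,.10,.38],15,50); plan(A)
n=tgt([.534,.323,.127],31.6,35); 
P=n.copy(); P[:3,3]-=.13*n[:3,2]; plan(P); print(P[:3,3], n)
E
```

```text
[-0.0878, 0.1322, -0.1565, 0.5245, 0.3328, -1.9574]
[-0.2112, -0.5342, -0.1011, 0.5512, 0.1609, -0.7873]
[-0.0895, -0.1703, 0.1531, 0.2142, 0.26, -0.1963]
[0.4566 0.2754 0.1907] [[ 0.4885  0.524   0.6977  0.5473]
 [ 0.3005 -0.8517  0.4292  0.3312]
 [ 0.8192  0.     -0.5736  0.1161]
 [ 0.      0.      0.      1.    ]]
```

```bash
python3 - <<'E'
from h import *
T=pose(); T[:3,3]=[.283,-.613,.227]; T[:3,:3]=R.from_euler('xyz',[180,0,-155.2],degrees=True).as_matrix(); np.save(CMD,T)
plan(tgt([.36,-.35,.40],25,80)); plan(tgt([.46,.10,.38],25,55))
n=tgt([.534,.323,.127],31.6,35); 
P=n.copy(); P[:3,3]-=.13*n[:3,2]; plan(P)
E
```

```text
[-0.1835, 0.2065, -0.1543, -0.2735, 0.0005, 3.1262]
[0.2811, -0.3655, 0.0667, -0.0, 0.4363, -0.0]
[-0.0504, -0.1604, 0.1768, 0.0819, 0.3487, -0.0819]
```

```bash
python3 - <<'E'
from h import *
T=pose(); T[:3,3]=[.283,-.613,.227]; T[:3,:3]=R.from_euler('xyz',[180,0,-155.2],degrees=True).as_matrix(); np.save(CMD,T)
plan(tgt([.33,-.45,.38],-70,85)); plan(tgt([.46,.10,.38],10,60))
n=tgt([.534,.323,.127],31.6,35); 
P=n.copy(); P[:3,3]-=.13*n[:3,2]; plan(P)
E
```

```text
[-0.1109, 0.1266, -0.1341, 0.0649, 0.0706, -1.486]
[-0.4704, -0.3196, -0.0436, 0.4228, 0.3626, -1.3408]
[-0.0712, -0.1733, 0.1585, 0.2567, 0.4311, -0.2801]
```

Call:
carry_out:
  rows:
    - [-0.1109,0.1266,-0.1341,0.0649,0.0706,-1.486]
    - [-0.1109,0.1266,-0.1341,0.0649,0.0706,-1.486]
    - [-0.1109,0.1266,-0.1341,0.0649,0.0706,-1.486]
    - [-0.1109,0.1266,-0.1341,0.0649,0.0706,-1.486]
    - [-0.1109,0.1266,-0.1341,0.0649,0.0706,-1.486]
    - [-0.1109,0.1266,-0.1341,0.0649,0.0706,-1.486]
    - [-0.1109,0.1266,-0.1341,0.0649,0.0706,-1.486]
    - [-0.1109,0.1266,-0.1341,0.0649,0.0706,-1.486]

```text
clock: 1.1
tool_pos: [0.3306, -0.451, 0.3603]
orientation: [180.0, -5.0, -69.6]
force: [-0.7, 0.2, 0.1]
opening: 0.0876
gripper_force: 0.0
```

```bash
python3 - <<'E'
from h import *
T=pose(); T[:3,:3]=R.from_euler('xyz',[180,0,-155.2],degrees=True).as_matrix(); T[:3,3]=[.283,-.613,.227]; np.save(CMD,T)
plan(tgt([.33,-.45,.38],-70,85)); plan(tgt([.43,-.15,.38],-25,72));plan(tgt([.45,.13,.36],15,55))
n=tgt([.534,.323,.127],31.6,35); 
P=n.copy(); P[:3,3]-=.13*n[:3,2]; plan(P)
E
```

```text
[-0.1109, 0.1266, -0.1341, 0.0649, 0.0706, -1.486]
[-0.2442, -0.2007, -0.0222, 0.1569, 0.2151, -0.7712]
[-0.0983, -0.2692, -0.0136, 0.3127, 0.2845, -0.627]
[-0.0611, -0.1388, 0.1449, 0.2059, 0.3466, -0.2059]
```

Call:
carry_out:
  rows:
    - [-0.2442,-0.2007,-0.0222,0.1569,0.2151,-0.7712]
    - [-0.2442,-0.2007,-0.0222,0.1569,0.2151,-0.7712]
    - [-0.2442,-0.2007,-0.0222,0.1569,0.2151,-0.7712]
    - [-0.2442,-0.2007,-0.0222,0.1569,0.2151,-0.7712]
    - [-0.2442,-0.2007,-0.0222,0.1569,0.2151,-0.7712]
    - [-0.2442,-0.2007,-0.0222,0.1569,0.2151,-0.7712]
    - [-0.2442,-0.2007,-0.0222,0.1569,0.2151,-0.7712]

```text
clock: 1.98
tool_pos: [0.4354, -0.1516, 0.3613]
orientation: [180.0, -18.0, -24.9]
force: [-0.1, -0.5, -0.9]
opening: 0.0877
gripper_force: 0.0
```

Call:
carry_out:
  rows:
    - [-0.0983,-0.2692,-0.0136,0.3127,0.2845,-0.627]
    - [-0.0983,-0.2692,-0.0136,0.3127,0.2845,-0.627]
    - [-0.0983,-0.2692,-0.0136,0.3127,0.2845,-0.627]
    - [-0.0983,-0.2692,-0.0136,0.3127,0.2845,-0.627]
    - [-0.0983,-0.2692,-0.0136,0.3127,0.2845,-0.627]
    - [-0.0983,-0.2692,-0.0136,0.3127,0.2845,-0.627]
    - [-0.0983,-0.2692,-0.0136,0.3127,0.2845,-0.627]

```text
clock: 2.85
tool_pos: [0.461, 0.1314, 0.3437]
orientation: [180.0, -34.9, 14.8]
force: [0.5, -0.5, -0.3]
opening: 0.0876
gripper_force: 0.0
```

Call:
carry_out:
  rows:
    - [-0.0611,-0.1388,0.1449,0.2059,0.3466,-0.2059]
    - [-0.0611,-0.1388,0.1449,0.2059,0.3466,-0.2059]
    - [-0.0611,-0.1388,0.1449,0.2059,0.3466,-0.2059]
    - [-0.0611,-0.1388,0.1449,0.2059,0.3466,-0.2059]
    - [-0.0611,-0.1388,0.1449,0.2059,0.3466,-0.2059]
    - [-0.0611,-0.1388,0.1449,0.2059,0.3466,-0.2059]
  grip: 0.3

```text
clock: 3.6
tool_pos: [0.4965, 0.1549, 0.285]
orientation: [-174.9, -51.7, 31.6]
force: [0.4, 0.1, -0.8]
opening: 0.0569
gripper_force: 0.0
```

```bash
python3 - <<'E'
from h import *
T=pose(); print(T[:3,3],cmd()[:3,3],telemetry.get_obs()['joint_pos'])
print(np.degrees(R.from_matrix(cmd()[:3,:3].T@T[:3,:3]).as_rotvec()))
np.save('T1.npy',T); snap('wrist','w1.png')
# predicted eyes
for w in((.5174,.3131),(.4691,.3914)):
    a=np.radians(31.6); print(proj('wrist',[w[0]+.0195*np.cos(a),w[1]+.0195*np.sin(a),.156],T))
E
```

```text
[0.4965 0.1549 0.285 ] [0.4565 0.2754 0.1907] [ 38.1945 -20.2669 -58.1873  15.3567  -0.1934  70.5598]
[ 5.1304 -3.286   0.1496]
[169.1725 197.9463]
[ 98.1402 196.2999]
```

View pics/w1.png

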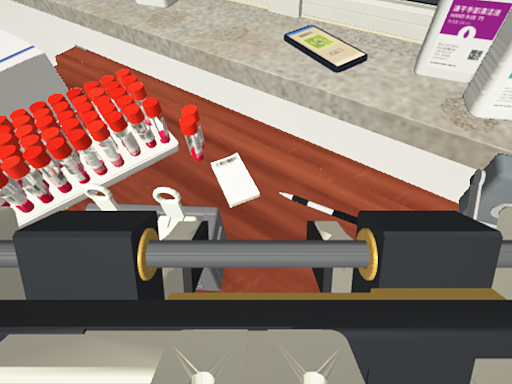

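Joint 3 (-58) and joint 5 (about 0) hit their limits here, so α=35 is out of reach this close in. I'll use a steeper tilt and collect data to fit the kinematics.

```bash
python3 - <<'E'
from h import *
np.save(CMD,pose()); plan(tgt([.46,.27,.25],31.6,65))
E
```

```text
[-0.0164, -0.1114, 0.0719, -0.0881, -0.4648, 0.0204]
```

Call:
carry_out:
  rows:
    - [-0.0164,-0.1114,0.0719,-0.0881,-0.4648,0.0204]
    - [-0.0164,-0.1114,0.0719,-0.0881,-0.4648,0.0204]
    - [-0.0164,-0.1114,0.0719,-0.0881,-0.4648,0.0204]
    - [-0.0164,-0.1114,0.0719,-0.0881,-0.4648,0.0204]
    - [-0.0164,-0.1114,0.0719,-0.0881,-0.4648,0.0204]

```text
clock: 4.28
tool_pos: [0.4668, 0.2767, 0.2338]
orientation: [180.0, -25.0, 31.8]
force: [-1.1, -0.2, 0.9]
opening: 0.0568
gripper_force: 0.0
```

```bash
cat > data.py <<'E'
from h import *
o=telemetry.get_obs(); open('d.txt','a').write(json.dumps([list(o['joint_pos']),list(o['tool_pos']),list(o['orientation'])])+'\n')
print(o['joint_pos'],o['tool_pos'],o['orientation'])
E
python3 data.py
```

```text
[ 58.2314  -7.269  -43.3727  20.3556 -32.8542  48.4519] [0.4668 0.2767 0.2338] [179.9809 -25.0492  31.8084]
```

```bash
cat > kin.py <<'E'
from h import *
from scipy.optimize import least_squares
D=[json.loads(l) for l in open('d.txt')]
D=[[[-48.6973,20.5915,.6306,-.0191,-70.1342,-16.5068],[.2828,-.6123,.2256],[179.9038,-.0098,-155.2106]],[[38.1945,-20.2669,-58.1873,15.3567,-.1934,70.5598],[.4965,.1549,.285],[-174.9,-51.7,31.6]]]+D
Rot=lambda ax,d:R.from_euler(ax,d,degrees=True).as_matrix()
def chain(q,s4,s6):
    A1=Rot('z',q[0]);A2=A1@Rot('y',q[1]);A3=A2@Rot('y',-q[2]);A4=A3@Rot('x',s4*q[3]);A5=A4@Rot('y',-q[4]);A6=A5@Rot('x',s6*q[5]); return A1,A2,A3,A4,A5,A6
def rows(q,s4,s6):
    A=chain(q,s4,s6); return np.c_[A[0][:,[0,1,2]],A[1][:,2],A[2][:,[0,2]],A[4][:,[0,1,2]]]
if __name__=='__main__':
  for s4 in(1,-1):
    for s6 in(1,-1):
      R0=[chain(d[0],s4,s6)[5].T@R.from_euler('xyz',d[2],degrees=True).as_matrix() for d in D]
      print(s4,s6,[np.degrees(R.from_matrix(R0[0].T@r).magnitude()).round(2) for r in R0])
      M=np.vstack([rows(d[0],s4,s6) for d in D]); b=np.hstack([d[1] for d in D])
      lam=1e-3; x=np.linalg.lstsq(np.vstack([M,lam*np.eye(M.shape[1])]),np.r_[b,np.zeros(M.shape[1])],rcond=None)[0]
      print(x,'res',np.abs(M@x-b).max(),np.linalg.svd(M)[1][-3:])
      if (s4,s6)==(1,1) : print(R0[0].round(3))
E
python3 kin.py
```

```text
1 1 [np.float64(0.0), np.float64(155.14), np.float64(164.84)]
[ 1.8161  0.6014  1.7449 -0.9319 -0.4932 -1.3475 -0.451  -0.7933  0.081 ] res 0.0001025510500845539 [0.1326 0.0228 0.0122]
[[ 0.001 -0.     1.   ]
 [-0.838  0.545  0.001]
 [-0.545 -0.838  0.   ]]
1 -1 [np.float64(0.0), np.float64(30.73), np.float64(40.73)]
[ 1.8161  0.6014  1.7449 -0.9319 -0.4932 -1.3475 -0.451  -0.7933  0.081 ] res 0.0001025510500845539 [0.1326 0.0228 0.0122]
-1 1 [np.float64(0.0), np.float64(174.14), np.float64(129.92)]
[ 0.0004 -0.0004  0.1978  0.6017  0.4628  0.0006  0.3779 -0.1914  0.    ] res 2.554656615991191e-05 [0.1326 0.0228 0.0122]
-1 -1 [np.float64(0.0), np.float64(0.04), np.float64(0.0)]
[ 0.0004 -0.0004  0.1978  0.6017  0.4628  0.0006  0.3779 -0.1914  0.    ] res 2.554656615991191e-05 [0.1326 0.0228 0.0122]
```

```bash
cat >> kin.py <<'E'
X=np.array([0,0,.198,.602,.463,0,.378,-.1914,0]); s4=s6=-1
R0=chain(D[0][0],-1,-1)[5].T@R.from_euler('xyz',D[0][2],degrees=True).as_matrix()
R0=np.round(R0)
lo=np.array([-176.03,-82.01,-58.28,-173.87,-174.79,-173.66]);hi=np.array([176.03,121.73,71.71,95.51,-.11,173.66])
def fk(q): T=np.eye(4); T[:3,:3]=chain(q,-1,-1)[5]@R0; T[:3,3]=rows(q,-1,-1)@X; return T
def res(q,T): F=fk(q); return np.r_[(F[:3,3]-T[:3,3])*5,R.from_matrix(T[:3,:3].T@F[:3,:3]).as_rotvec()]
def ik(T,n=40,seed=0,q0=None):
    g=np.random.default_rng(seed); S=[]
    for i in range(n):
        q=g.uniform(lo,hi) if q0 is None or i else np.clip(q0,lo+.1,hi-.1)
        q[0]=g.uniform(-90,120) if q0 is None else q[0]
        s=least_squares(res,q,bounds=(lo,hi),args=(T,),x_scale=30,max_nfev=80)
        if s.cost<1e-6 and not any(np.abs(s.x-k).max()<2 for k in S): S.append(s.x)
    return S
E
python3 - <<'E'
from kin import *
print(R0)
for nm,g,h in(('neckR',[.534,.323,.127],31.6),('desk',[.56,.12,.06],14.2),('hang',[.613,.013,.145],14.2)):
  for fl in (0,1):
    for a in(15,30,45,60,75,90):
        T=tgt(g,h,a)
        if fl: T[:3,:2]*=-1
        S=ik(T,24); print(nm,'camdown' if fl else 'camup',a,[s.round(0).astype(int).tolist() for s in S])
E
```

```text
[[ 0.  0.  1.]
 [-1.  0.  0.]
 [-0. -1.  0.]]
neckR camup 15 [[-4, 38, -56, -145, -78, -88]]
neckR camup 30 [[4, 17, -45, -137, -36, -112]]
neckR camup 45 []
neckR camup 60 []
neckR camup 75 [[52, 14, -31, 10, -31, 62]]
neckR camup 90 [[49, 21, -15, 0, -54, 73]]
neckR camdown 15 [[-4, 38, -56, -145, -78, 92]]
neckR camdown 30 [[4, 17, -45, -137, -36, 68]]
neckR camdown 45 []
neckR camdown 60 []
neckR camdown 75 [[52, 14, -31, 10, -31, -118]]
neckR camdown 90 [[49, 21, -15, 0, -54, -107]]
desk camup 15 []
desk camup 30 [[-25, 32, -56, -140, -58, -92]]
desk camup 45 [[1, 14, -34, -106, -10, -155]]
desk camup 60 []
desk camup 75 [[34, 16, -44, 18, -17, 54]]
desk camup 90 [[32, 22, -25, 0, -43, 73]]
desk camdown 15 []
desk camdown 30 [[-25, 32, -56, -140, -58, 88]]
desk camdown 45 [[1, 14, -34, -106, -10, 25]]
desk camdown 60 []
desk camdown 75 [[34, 16, -44, 18, -17, -126]]
desk camdown 90 [[32, 22, -25, 0, -43, -107]]
hang camup 15 [[-37, 29, -45, -124, -65, -104]]
hang camup 30 [[-22, 12, -34, -108, -33, -139]]
hang camup 45 []
hang camup 60 []
hang camup 75 [[20, 12, -28, 3, -35, 82]]
hang camup 90 [[19, 19, -15, 0, -56, 85]]
hang camdown 15 [[-37, 29, -45, -124, -65, 76]]
hang camdown 30 [[-22, 12, -34, -108, -33, 41]]
hang camdown 45 []
hang camdown 60 []
hang camdown 75 [[20, 12, -28, 3, -35, -98]]
hang camdown 90 [[19, 19, -15, 0, -56, -95]]
```

```bash
python3 - <<'E'
from kin import *
def near(T,q0): 
    S=ik(T,12,q0=q0); 
    return min(S,key=lambda s:np.abs(s-q0).max()) if S else None
qR=np.array([4,17,-45,-137,-36,-112.])
for nm,g,h,z0 in(('R',[.534,.323],31.6,.127),('L',[.486,.402],31.6,.127),('desk',[.575,.12],14.2,.127),('deskbox',[.56,.115],14.2,.065),('hang',[.613,.013],14.2,.165)):
  for dz,back in((0,0),(0,.06),(0,.1),(.06,0),(.13,0)):
    T=tgt([*g,z0+dz],h,30); T[:3,3]-=back*T[:3,2]; q=near(T,qR); print(nm,dz,back,None if q is None else q.round(0).astype(int).tolist())
E
```

```text
R 0 0 [4, 17, -45, -137, -36, -112]
R 0 0.06 [4, 7, -45, -127, -30, -124]
R 0 0.1 [7, -1, -45, -118, -24, -137]
R 0.06 0 [12, 6, -36, -121, -19, -138]
R 0.13 0 None
L 0 0 [14, 19, -52, -158, -42, -98]
L 0 0.06 [13, 9, -54, -151, -36, -104]
L 0 0.1 [13, 1, -54, -144, -28, -113]
L 0.06 0 [17, 8, -45, -149, -25, -111]
L 0.13 0 None
desk 0 0 [-18, 14, -47, -131, -37, -115]
desk 0 0.06 [-17, 3, -47, -119, -31, -130]
desk 0 0.1 [-13, -5, -46, -109, -24, -145]
desk 0.06 0 [-7, 2, -38, -114, -20, -144]
desk 0.13 0 None
deskbox 0 0 [-25, 31, -55, -139, -57, -93]
deskbox 0 0.06 [-30, 22, -58, -131, -53, -99]
deskbox 0 0.1 [-31, 13, -57, -123, -48, -109]
deskbox 0.06 0 [-20, 14, -48, -130, -39, -114]
deskbox 0.13 0 [-5, 0, -38, -109, -18, -150]
hang 0 0 [-19, 9, -33, -103, -29, -147]
hang 0 0.06 [-18, 1, -35, -93, -28, -160]
hang 0 0.1 [-16, -5, -36, -85, -26, -170]
hang 0.06 0 None
hang 0.13 0 None
```

```bash
python3 - <<'E'
from kin import *
def near(T,q0): 
    S=ik(T,10,q0=q0); 
    return min(S,key=lambda s:np.abs(s-q0).max()) if S else None
for a in(15,20,25):
  qR=np.array([4,25,-50,-140,-50,-100.])
  for nm,g,h,z0,L in(('R',[.534,.323],31.6,.130,((0,0),(0,.1),(.05,0),(.09,0),(.115,0))),('L',[.486,.402],31.6,.130,((0,0),(0,.1),(.09,0),(.115,0))),('desk',[.58,.12],14.2,.124,((0,0),(0,.08),(.12,0))),('deskbox',[.56,.115],14.2,.07,((0,0),(0,.09),(.1,0))),('hang',[.605,.011],14.2,.15,((0,0),(0,.08),(.02,0)))):
    out=[]
    for dz,back in L:
      T=tgt([*g,z0+dz],h,a); T[:3,3]-=back*T[:3,2]; q=near(T,qR); out.append(None if q is None else q.round(0).astype(int).tolist())
    print(a,nm,out)
E
```

```text
15 R [[-4, 37, -56, -145, -77, -88], None, [-3, 24, -53, -143, -64, -98], [-1, 14, -50, -140, -54, -107], [0, 8, -47, -137, -47, -114]]
15 L [None, None, [12, 16, -57, -158, -59, -97], [12, 10, -55, -156, -52, -100]]
15 desk [[-28, 40, -58, -139, -81, -84], None, [-22, 6, -48, -130, -48, -118]]
15 deskbox [None, None, [-29, 26, -58, -135, -71, -94]]
15 hang [[-38, 27, -46, -123, -65, -105], [-46, 21, -50, -114, -67, -108], [-37, 23, -45, -122, -62, -110]]
20 R [[-2, 29, -54, -144, -63, -95], None, [0, 16, -50, -140, -50, -106], [3, 8, -45, -135, -40, -117], [5, 3, -42, -130, -33, -125]]
20 L [None, None, [13, 10, -53, -155, -44, -102], [14, 5, -50, -152, -37, -106]]
20 desk [[-26, 30, -56, -139, -67, -93], None, [-16, 0, -43, -123, -34, -131]]
20 deskbox [None, None, [-26, 16, -54, -133, -55, -106]]
20 hang [[-34, 21, -43, -120, -54, -114], [-41, 12, -46, -110, -55, -122], [-33, 17, -42, -118, -51, -120]]
25 R [[0, 22, -50, -142, -49, -103], [-4, 5, -53, -128, -42, -117], [4, 11, -44, -135, -36, -117], [9, 4, -39, -126, -26, -132], [14, 0, -34, -117, -18, -144]]
25 L [[13, 24, -56, -159, -56, -94], None, [16, 6, -47, -150, -30, -109], [18, 2, -43, -145, -23, -116]]
25 desk [[-23, 22, -52, -137, -52, -102], [-27, 9, -54, -124, -46, -115], [-6, -3, -36, -110, -19, -150]]
25 deskbox [[-28, 39, -58, -140, -70, -85], None, [-20, 9, -48, -128, -41, -118]]
25 hang [[-29, 15, -39, -115, -43, -126], [-32, 4, -42, -103, -43, -138], [-27, 11, -38, -112, -40, -132]]
```

```bash
cat >> kin.py <<'E'
def near(T,q0,n=10):
    S=ik(T,n,q0=q0); return min(S,key=lambda s:np.abs(s-q0).max()) if S else None
def jpath(qa,qb,n):   # rows (relative to command) along a joint-space line; prints tool pos
    C=cmd(); out=[]
    for k in range(1,n+1):
        out.append(fk(qa+(qb-qa)*k/n))
    return out
E
python3 - <<'E'
from kin import *
qa=telemetry.get_obs()['joint_pos']; print(pose()[:3,3]-fk(qa)[:3,3])
T=tgt([.534-.04,.323-.025,.130+.09],31.6,25); qb=near(T,np.array([4,8,-45,-135,-35,-115.])); print(qb)
P=jpath(qa,qb,24); prev=fk(qa)
for k,p in enumerate(P):
    f=p[:3,3]-.3*p[:3,2]
    print(k,p[:3,3],'flange',f,'step',np.linalg.norm(p[:3,3]-prev[:3,3]).round(3),np.degrees(R.from_matrix(prev[:3,:3].T@p[:3,:3]).magnitude()).round(1),'zdir',p[:3,2]); prev=p
E
```

```text
[0.0007 0.0003 0.0001]
[   7.2599   -0.8764  -42.082  -121.1769  -25.8867 -135.254 ]
0 [0.457  0.2568 0.2124] flange [0.3616 0.187  0.4881] step 0.03 14.7 zdir [ 0.3181  0.2325 -0.9191]
1 [0.4458 0.2402 0.1925] flange [0.3621 0.1656 0.4708] step 0.028 14.8 zdir [ 0.279   0.2486 -0.9276]
2 [0.433  0.2268 0.1743] flange [0.3599 0.1457 0.4537] step 0.026 14.8 zdir [ 0.2437  0.2704 -0.9314]
3 [0.4192 0.2166 0.1577] flange [0.3553 0.1274 0.4369] step 0.024 14.8 zdir [ 0.213   0.2974 -0.9307]
4 [0.405  0.2098 0.143 ] flange [0.3486 0.1112 0.4207] step 0.022 14.8 zdir [ 0.1879  0.3286 -0.9256]
5 [0.3908 0.2061 0.1302] flange [0.3401 0.0972 0.4051] step 0.019 14.9 zdir [ 0.169   0.363  -0.9163]
6 [0.3772 0.2055 0.1193] flange [0.3302 0.0856 0.3903] step 0.017 14.9 zdir [ 0.1568  0.3998 -0.9031]
7 [0.3647 0.2078 0.1106] flange [0.3192 0.0764 0.3764] step 0.015 14.9 zdir [ 0.1517  0.4378 -0.8862]
8 [0.3536 0.2127 0.1038] flange [0.3075 0.0699 0.3636] step 0.014 14.9 zdir [ 0.1538  0.476  -0.8659]
9 [0.3446 0.2198 0.0992] flange [0.2956 0.0659 0.352 ] step 0.012 14.9 zdir [ 0.1633  0.5132 -0.84
[... 743 characters left out ...]
0.1311] flange [0.2347 0.1089 0.3095] step 0.02 14.7 zdir [ 0.4597  0.6595 -0.5947]
18 [0.3898 0.314  0.1422] flange [0.2357 0.1196 0.3109] step 0.022 14.7 zdir [ 0.5137  0.648  -0.5623]
19 [0.4096 0.3189 0.1546] flange [0.2392 0.1303 0.3139] step 0.024 14.7 zdir [ 0.5682  0.6287 -0.5309]
20 [0.4318 0.3209 0.1679] flange [0.2451 0.1405 0.3182] step 0.026 14.6 zdir [ 0.6224  0.6014 -0.501 ]
21 [0.456  0.3198 0.182 ] flange [0.2535 0.1499 0.3238] step 0.028 14.6 zdir [ 0.675   0.5665 -0.4727]
22 [0.4817 0.3153 0.1968] flange [0.2642 0.158  0.3307] step 0.03 14.6 zdir [ 0.7252  0.5242 -0.4465]
23 [0.5087 0.307  0.212 ] flange [0.2771 0.1646 0.3388] step 0.032 14.6 zdir [ 0.7719  0.4749 -0.4226]
```

```bash
cat > sw.py <<'E'
from kin import *
qa=telemetry.get_obs()['joint_pos']
T=tgt([.534-.04,.323-.025,.130+.09],31.6,25); qb=np.array([7.2599,-.8764,-42.082,-121.1769,-25.8867,-135.254])
N=9; np.save(CMD,pose()); C0=None
for k in range(0,N,2):
    Q=[]
    for j in(k+1,k+2):
        if j>N: continue
        s=j/N; q=qa+(qb-qa)*s; q[1]-=22*np.sin(np.pi*s); Q.append(fk(q) if j<N else T)
    print('call'); plan(*Q); print([p[:3,3].round(3).tolist() for p in Q])
E
python3 sw.py
```

```text
call
[-0.0436, 0.024, -0.0262, 0.1443, 0.0044, 0.6898]
[-0.0781, 0.0228, -0.048, 0.3151, -0.0463, 1.3546]
[[0.436, 0.23, 0.239], [0.401, 0.209, 0.244]]
call
[-0.0262, 0.0141, -0.0137, 0.1122, -0.1117, 0.6534]
[-0.056, 0.0133, -0.016, 0.1697, -0.2673, 1.2958]
[[0.369, 0.212, 0.25], [0.347, 0.231, 0.255]]
call
[-0.0165, 0.0197, 0.0142, -0.0032, -0.1217, 0.6534]
[-0.036, 0.0233, 0.0394, -0.0392, -0.2306, 1.3191]
[[0.339, 0.259, 0.259], [0.351, 0.289, 0.259]]
call
[-0.0167, 0.006, 0.0373, -0.042, -0.0962, 0.6831]
[-0.0546, -0.0045, 0.0788, -0.1153, -0.2095, 1.3762]
[[0.384, 0.312, 0.253], [0.439, 0.321, 0.238]]
call
[-0.0391, 0.041, 0.0506, -0.1321, -0.0838, 0.6985]
[[0.509, 0.307, 0.212]]
```

Call:
carry_out:
  rows:
    - [-0.0436,0.024,-0.0262,0.1443,0.0044,0.6898]
    - [-0.0436,0.024,-0.0262,0.1443,0.0044,0.6898]
    - [-0.0436,0.024,-0.0262,0.1443,0.0044,0.6898]
    - [-0.0436,0.024,-0.0262,0.1443,0.0044,0.6898]
    - [-0.0781,0.0228,-0.048,0.3151,-0.0463,1.3546]
    - [-0.0781,0.0228,-0.048,0.3151,-0.0463,1.3546]
    - [-0.0781,0.0228,-0.048,0.3151,-0.0463,1.3546]
    - [-0.0781,0.0228,-0.048,0.3151,-0.0463,1.3546]

```text
clock: 5.28
tool_pos: [0.4011, 0.2074, 0.2448]
orientation: [-143.8, 5.9, -41.6]
force: [-0.0, -0.3, -0.0]
opening: 0.0569
gripper_force: 0.0
```

Call:
carry_out:
  rows:
    - [-0.0262,0.0141,-0.0137,0.1122,-0.1117,0.6534]
    - [-0.0262,0.0141,-0.0137,0.1122,-0.1117,0.6534]
    - [-0.0262,0.0141,-0.0137,0.1122,-0.1117,0.6534]
    - [-0.0262,0.0141,-0.0137,0.1122,-0.1117,0.6534]
    - [-0.056,0.0133,-0.016,0.1697,-0.2673,1.2958]
    - [-0.056,0.0133,-0.016,0.1697,-0.2673,1.2958]
    - [-0.056,0.0133,-0.016,0.1697,-0.2673,1.2958]
    - [-0.056,0.0133,-0.016,0.1697,-0.2673,1.2958]

```text
clock: 6.28
tool_pos: [0.3497, 0.2289, 0.2577]
orientation: [-163.5, 47.9, -97.6]
force: [-4.4, -9.0, -17.3]
opening: 0.0573
gripper_force: 0.0
```

```bash
python3 data.py
```

```text
[ 59.9737 -33.9505 -58.2943  -1.9272 -15.6898 -73.3315] [0.3497 0.2289 0.2577] [-163.5303   47.8856  -97.6166]
```

```bash
cat >> kin.py <<'E'
def jac(q):
    J=np.zeros((6,6)); F=fk(q)
    for i in range(6):
        p=np.array(q,float); p[i]+=.05; G=fk(p); J[:3,i]=(G[:3,3]-F[:3,3])/np.radians(.05); J[3:,i]=R.from_matrix(G[:3,:3]@F[:3,:3].T).as_rotvec()/np.radians(.05)
    return J
det=lambda q:np.linalg.det(jac(q))
E
python3 - <<'E'
from kin import *
o=telemetry.get_obs(); print(o['force'],o['moment'],o['qvel'])
q=o['joint_pos']
for x in(D[0][0],[58.2,-7.3,-43.4,20.4,-32.9,48.5],q,[7.26,-.88,-42,-121,-26,-135],[-25,14,-40,-115,-45,-125],[7.26,-.88,-42,-121,-26,45]): print(np.round(x),det(x))
import itertools
for q5 in(-30,-10,-3,-.5):
  print(q5,[round(det([0,-10,-45,q4,q5,0])*1e3,2) for q4 in range(-170,96,20)])
E
```

```text
[ -4.3556  -9.0229 -17.2872] [-5.1723  2.7814 -0.2833] [ 14.2104 -11.0277   0.7296   5.853   32.2601 -96.0783]
[-49.  21.   1.  -0. -70. -17.] -0.16944824344724543
[ 58.  -7. -43.  20. -33.  48.] -0.03894562258904371
[ 60. -34. -58.  -2. -16. -73.] -0.0026670711060962815
[   7.   -1.  -42. -121.  -26. -135.] -0.02132494784609795
[ -25   14  -40 -115  -45 -125] -0.03975856657132073
[   7.   -1.  -42. -121.  -26.   45.] -0.021324947846094604
-30 [np.float64(-26.39), np.float64(-24.68), np.float64(-22.15), np.float64(-18.94), np.float64(-15.89), np.float64(-14.18), np.float64(-14.86), np.float64(-18.27), np.float64(-23.86), np.float64(-30.27), np.float64(-35.86), np.float64(-39.27), np.float64(-39.94), np.float64(-38.24)]
-10 [np.float64(-10.18), np.float64(-11.12), np.float64(-10.58), np.float64(-8.47), np.float64(-5.53), np.float64(-3.06), np.float64(-2.3), np.float64(-3.83), np.float64(-7.3), np.float64(-11.52), np.float64(-14.98), np.float64(-16.51), np.float64(-15.75), np.float64(-13.29)]
-3 [np.float64(-4.1), np.float64(-5.96), np.float64(-6.15), np.float64(-4.49), np.float64(-1.68), np.float64(0.99), np.float64(2.24), np.float64(1.42), np.float64(-1.19), np.float64(-4.5), np.float64(-7.11), np.float64(-7.93), np.float64(-6.68), np.float64(-4.01)]
-0.5 [np.float64(-1.91), np.float64(-4.09), np.float64(-4.55), np.float64(-3.05), np.float64(-0.3), np.float64(2.43), np.float64(3.86), np.float64(3.3), np.float64(1.0), np.float64(-1.98), np.float64(-4.27), np.float64(-4.83), np.float64(-3.4), np.float64(-0.68)]
```

Call:
carry_out:
  rows:
    - [0,0,0,0,0,0]
    - [0,0,0,0,0,0]
    - [0,0,0,0,0,0]

```text
clock: 6.65
tool_pos: [0.3496, 0.2282, 0.2547]
orientation: [-163.3, 47.3, -97.2]
force: [-0.7, -0.1, -0.5]
opening: 0.057
gripper_force: 0.0
```

```bash
cat > sw2.py <<'E'
from kin import *
o=telemetry.get_obs(); qa=o['joint_pos']; print(qa,o['tool_pos'],o['force'],det(qa))
qb=np.array([7.26,-.88,-42.08,-121.18,-25.89,-135.25])
via=np.array([38,-22,-45,-45,-60,-105.])
from scipy.interpolate import PchipInterpolator
f=PchipInterpolator([0,.45,1],[qa,via,qb]); 
prev=fk(qa); tot=0
for s in np.linspace(0,1,25)[1:]:
    p=fk(f(s)); d=np.degrees(R.from_matrix(prev[:3,:3].T@p[:3,:3]).magnitude()); tot+=d
    print(s.round(2),f(s).round(0),p[:3,3].round(3),(p[:3,3]-.3*p[:3,2]).round(2),'rot',d.round(1),np.linalg.norm(p[:3,3]-prev[:3,3]).round(3),det(f(s)).round(4)); prev=p
print(tot)
E
python3 sw2.py
```

```text
[ 59.8914 -33.6386 -58.2746  -2.0641 -15.8669 -72.697 ] [0.3496 0.2282 0.2547] [-0.6609 -0.0811 -0.4601] -0.0027273510005187775
0.04 [ 58. -33. -57.  -5. -23. -76.] [0.336 0.203 0.227] [0.24 0.02 0.44] rot 9.7 0.039 -0.0037
0.08 [ 56. -32. -55.  -9. -29. -79.] [0.317 0.182 0.204] [0.23 0.02 0.44] rot 9.5 0.037 -0.005
0.12 [ 54. -31. -53. -12. -35. -82.] [0.294 0.166 0.185] [0.23 0.01 0.43] rot 9.3 0.034 -0.0064
0.17 [ 52. -30. -52. -16. -41. -86.] [0.267 0.155 0.171] [0.22 0.01 0.43] rot 9.0 0.032 -0.0082
0.21 [ 50. -29. -50. -20. -46. -89.] [0.239 0.149 0.161] [0.22 0.01 0.43] rot 8.8 0.03 -0.01
0.25 [ 48. -28. -49. -24. -50. -92.] [0.212 0.149 0.155] [0.21 0.01 0.42] rot 8.5 0.028 -0.012
0.29 [ 46. -27. -48. -28. -54. -95.] [0.185 0.155 0.152] [0.21 0.01 0.42] rot 8.3 0.027 -0.0139
0.33 [ 44. -25. -47. -32. -56. -97.] [0.162 0.166 0.153] [0.2  0.02 0.41] rot 8.1 0.026 -0.0158
0.38 [  42.  -24.  -46.  -37.  -59. -100.] [0.143 0.181 0.156] [0.19 0.02 0.4 ] rot 8.0 0.025 -0.0174
0.42 [  40.  -23.  -45.  -41.  -60. -103.] [0.13  0.201 0.16 ] [0.19 0.03 0.4 ] rot 7.9 0.024 -0.0188
0.46 
[... 744 characters left out ...]
-123.] [0.232 0.386 0.233] [0.19 0.11 0.35] rot 10.0 0.04 -0.0268
0.79 [  19.  -10.  -43.  -89.  -49. -125.] [0.274 0.396 0.242] [0.19 0.13 0.35] rot 10.4 0.044 -0.0274
0.83 [  17.   -8.  -42.  -95.  -46. -127.] [0.32  0.398 0.247] [0.21 0.14 0.35] rot 10.9 0.047 -0.0277
0.88 [  15.   -6.  -42. -102.  -42. -129.] [0.37  0.39  0.248] [0.22 0.15 0.35] rot 11.4 0.05 -0.0275
0.92 [  12.   -5.  -42. -108.  -37. -131.] [0.42  0.373 0.243] [0.24 0.16 0.34] rot 12.0 0.053 -0.0265
0.96 [  10.   -3.  -42. -114.  -32. -133.] [0.468 0.345 0.231] [0.26 0.16 0.34] rot 12.6 0.056 -0.0245
1.0 [   7.   -1.  -42. -121.  -26. -135.] [0.509 0.307 0.212] [0.28 0.16 0.34] rot 13.2 0.059 -0.0212
228.74460552224252
```

```bash
sed -i 's/^via=.*/via=np.array([38,0,-22,-45,-58,-105.])/; s/\[0,.45,1\]/[0,.5,1]/; s/^  *print(s.round/    (round(s*24)%2==0) and print(s.round/' sw2.py; sed -i 's/0,1,25/0,1,29/; s/s\*24/s*28/' sw2.py; python3 sw2.py
```

```text
[ 59.8914 -33.6386 -58.2746  -2.0641 -15.8669 -72.697 ] [0.3496 0.2282 0.2547] [-0.6609 -0.0811 -0.4601] -0.0027273510005187775
0.07 [ 57. -26. -50.  -6. -27. -77.] [0.358 0.24  0.25 ] [0.27 0.07 0.48] rot 6.9 0.008 -0.0102
0.14 [ 54. -20. -42. -11. -36. -82.] [0.359 0.254 0.24 ] [0.29 0.1  0.49] rot 6.8 0.009 -0.023
0.21 [ 52. -13. -35. -17. -44. -87.] [0.354 0.273 0.228] [0.32 0.13 0.49] rot 6.7 0.012 -0.0394
0.29 [ 48.  -8. -30. -23. -50. -91.] [0.345 0.294 0.217] [0.34 0.16 0.48] rot 6.6 0.013 -0.0565
0.36 [ 45.  -4. -25. -30. -54. -96.] [0.335 0.319 0.21 ] [0.36 0.17 0.47] rot 6.5 0.014 -0.071
0.43 [  42.   -1.  -23.  -37.  -57. -101.] [0.327 0.344 0.209] [0.37 0.18 0.46] rot 6.5 0.013 -0.0805
0.5 [  38.    0.  -22.  -45.  -58. -105.] [0.322 0.367 0.216] [0.37 0.18 0.44] rot 6.6 0.012 -0.0829
0.57 [  34.   -0.  -22.  -53.  -57. -109.] [0.323 0.391 0.229] [0.36 0.17 0.43] rot 7.2 0.014 -0.0804
0.64 [  30.   -0.  -23.  -63.  -56. -114.] [0.335 0.415 0.246] [0.35 0.17 0.42] rot 7.9 0.017 -0.0758
0.71 [  26.   -0.  -25.  -73.  -53. -118.] [0.361 0.433 0.264] [0.34 0.17 0.4 ] rot 8.7 0.019 -0.0689
0.79 [  22.   -0.  -27.  -84.  -48. -123.] [0.4   0.438 0.277] [0.33 0.17 0.39] rot 9.6 0.022 -0.0594
0.86 [  17.   -0.  -31.  -96.  -42. -127.] [0.447 0.421 0.279] [0.31 0.17 0.37] rot 10.6 0.027 -0.0477
0.93 [  12.   -1.  -36. -108.  -35. -131.] [0.49  0.377 0.26 ] [0.3  0.17 0.36] rot 11.8 0.035 -0.0345
1.0 [   7.   -1.  -42. -121.  -26. -135.] [0.509 0.307 0.212] [0.28 0.16 0.34] rot 13.0 0.047 -0.0212
227.64649882198597
```

```bash
cat > sw3.py <<'E'
exec(open('sw2.py').read().split('prev=')[0])
ss=np.linspace(0,1,400); P=[fk(f(s)) for s in ss]; c=np.r_[0,np.cumsum([R.from_matrix(a[:3,:3].T@b[:3,:3]).magnitude() for a,b in zip(P,P[1:])])]
t=np.interp(np.linspace(0,c[-1],25)[1:],c,ss); np.save(CMD,pose())
for k in range(3): print('call'); plan(*[fk(f(s)) for s in t[8*k:8*k+8]])
E
python3 sw3.py
```

```text
[ 59.8914 -33.6386 -58.2746  -2.0641 -15.8669 -72.697 ] [0.3496 0.2282 0.2547] [-0.6609 -0.0811 -0.4601] -0.0027273510005187775
call
[-0.0036, -0.0031, 0.0095, -0.0249, 0.1064, 0.1243]
[-0.006, -0.0021, 0.0202, -0.0513, 0.2044, 0.2551]
[-0.0079, 0.0032, 0.0318, -0.0799, 0.2932, 0.3919]
[-0.01, 0.0121, 0.0443, -0.1107, 0.3716, 0.5344]
[-0.0132, 0.0237, 0.0572, -0.1438, 0.438, 0.6824]
[-0.0183, 0.0369, 0.0703, -0.1789, 0.4903, 0.8358]
[-0.0259, 0.0504, 0.0827, -0.2153, 0.5259, 0.9939]
[-0.0363, 0.0629, 0.0937, -0.2519, 0.5421, 1.1557]
call
[-0.0002, 0.0169, 0.0082, -0.0744, 0.0134, 0.1472]
[-0.0021, 0.0343, 0.0115, -0.1563, 0.0102, 0.2909]
[-0.0073, 0.0518, 0.0122, -0.2431, -0.0015, 0.4315]
[-0.0168, 0.0687, 0.0114, -0.3324, -0.0171, 0.57]
[-0.03, 0.0834, 0.0089, -0.4231, -0.0362, 0.7072]
[-0.0463, 0.0947, 0.0047, -0.5141, -0.0586, 0.8438]
[-0.0647, 0.1017, -0.001, -0.6044, -0.0843, 0.9802]
[-0.0845, 0.1037, -0.0078, -0.6932, -0.1132, 1.117]
call
[-0.0103, 0.0189, 0.0007, -0.0952, -0.0264, 0.1329]
[-0.0251, 0.0358, -0.0016, -0.1895, -0.0561, 0.2657]
[-0.044, 0.0494, -0.007, -0.2825, -0.0892, 0.3985]
[-0.0664, 0.0588, -0.0153, -0.374, -0.126, 0.5316]
[-0.0915, 0.0629, -0.0263, -0.4636, -0.1664, 0.6648]
[-0.1183, 0.0612, -0.0395, -0.551, -0.2106, 0.7983]
[-0.1458, 0.053, -0.0545, -0.6359, -0.2587, 0.9321]
[-0.1728, 0.0381, -0.0708, -0.7181, -0.3108, 1.0662]
```

Call:
carry_out:
  rows:
    - [-0.0036,-0.0031,0.0095,-0.0249,0.1064,0.1243]
    - [-0.006,-0.0021,0.0202,-0.0513,0.2044,0.2551]
    - [-0.0079,0.0032,0.0318,-0.0799,0.2932,0.3919]
    - [-0.01,0.0121,0.0443,-0.1107,0.3716,0.5344]
    - [-0.0132,0.0237,0.0572,-0.1438,0.438,0.6824]
    - [-0.0183,0.0369,0.0703,-0.1789,0.4903,0.8358]
    - [-0.0259,0.0504,0.0827,-0.2153,0.5259,0.9939]
    - [-0.0363,0.0629,0.0937,-0.2519,0.5421,1.1557]

```text
clock: 7.65
tool_pos: [0.329, 0.3366, 0.2078]
orientation: [147.0, 1.3, -163.6]
force: [-0.1, -1.2, 0.2]
opening: 0.0567
gripper_force: 0.0
```

```bash
python3 data.py
```

```text
[ 42.6825  -1.5506 -23.4502 -35.1005 -56.5105 -99.0513] [0.329  0.3366 0.2078] [ 147.0456    1.2907 -163.5588]
```

Following the planned branch. I'll continue along it.

Call:
carry_out:
  rows:
    - [-0.0002,0.0169,0.0082,-0.0744,0.0134,0.1472]
    - [-0.0021,0.0343,0.0115,-0.1563,0.0102,0.2909]
    - [-0.0073,0.0518,0.0122,-0.2431,-0.0015,0.4315]
    - [-0.0168,0.0687,0.0114,-0.3324,-0.0171,0.57]
    - [-0.03,0.0834,0.0089,-0.4231,-0.0362,0.7072]
    - [-0.0463,0.0947,0.0047,-0.5141,-0.0586,0.8438]
    - [-0.0647,0.1017,-0.001,-0.6044,-0.0843,0.9802]
    - [-0.0845,0.1037,-0.0078,-0.6932,-0.1132,1.117]

```text
clock: 8.65
tool_pos: [0.3855, 0.4389, 0.2735]
orientation: [122.5, -41.6, 145.6]
force: [0.4, 0.3, 0.0]
opening: 0.0571
gripper_force: 0.0
```

Call:
carry_out:
  rows:
    - [-0.0103,0.0189,0.0007,-0.0952,-0.0264,0.1329]
    - [-0.0251,0.0358,-0.0016,-0.1895,-0.0561,0.2657]
    - [-0.044,0.0494,-0.007,-0.2825,-0.0892,0.3985]
    - [-0.0664,0.0588,-0.0153,-0.374,-0.126,0.5316]
    - [-0.0915,0.0629,-0.0263,-0.4636,-0.1664,0.6648]
    - [-0.1183,0.0612,-0.0395,-0.551,-0.2106,0.7983]
    - [-0.1458,0.053,-0.0545,-0.6359,-0.2587,0.9321]
    - [-0.1728,0.0381,-0.0708,-0.7181,-0.3108,1.0662]

```text
clock: 9.65
tool_pos: [0.5082, 0.3067, 0.2108]
orientation: [-179.4, -64.8, 30.8]
force: [0.4, -0.1, -0.2]
opening: 0.0571
gripper_force: 0.0
```

```bash
python3 - <<'E'
from kin import *
T=pose(); print(telemetry.get_obs()['joint_pos'],T[:3,3],cmd()[:3,3])
np.save('T2.npy',T); im=snap('wrist','w2.png')
for w in((.5174,.3131),(.4691,.3914)):
    a=np.radians(31.6)
    for l in(.0195,): print(proj('wrist',[w[0]+l*np.cos(a),w[1]+l*np.sin(a),.156],T))
E
```

```text
[   7.4243   -0.9727  -42.076  -121.1098  -25.4987 -135.7509] [0.5082 0.3067 0.2108] [0.5087 0.307  0.212 ]
[255.9658 254.6943]
[139.4779 255.557 ]
```

View pics/w2.png

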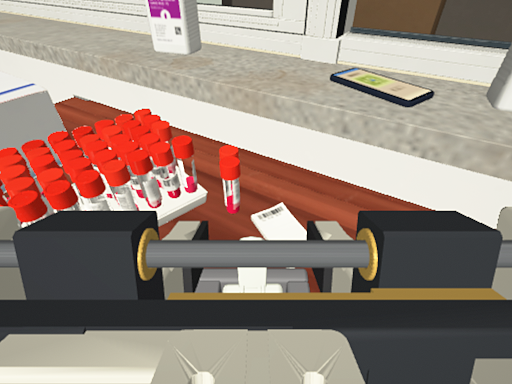

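Between the open fingers the neck shows at about (252,255–290), matching the predicted column of 256. I'll cross-check tab depth with the top view's rings and then descend.

```bash
python3 - <<'E'
from kin import *
a=np.radians(31.6); f=np.array([np.cos(a),np.sin(a),0]); s=np.array([-np.sin(a),np.cos(a),0])
t=cv2.imread('pics/top0.png')[175:265,115:225]; g=t.min(2)
g2=cv2.imread('pics/side0.png').min(2)
# model: top-view projections of lid front corners, ring top, compare
for w,nm in(((.5174,.3131),'R'),((.4691,.3914),'L')):
    for dx in(0,):
        c=np.array([*w,0.006])
        for l,p in(('lid-front+y',c-.023*f+.027*s+[0,0,.105]),('lid-front-y',c-.023*f-.027*s+[0,0,.105]),('ringtop',c+.0195*f+[0,0,.167]),('tab base',c+.016*f+[0,0,.105])):
            u=proj('top',p); v=proj('side',p); print(nm,l,'crop',((u-[115,175])*3.636).round(0),'side',((v-[200,195])*1.95+[0,327]).round(0))
T=tgt([.534,.323,.131],31.6,25); U=T.copy(); U[2,3]+=.045; plan(U,T); print(near(T,np.array([0,22,-50,-142,-49,-103.])).round(1))
E
```

```text
R lid-front+y crop [243. 173.] side [117. 426.]
R lid-front-y crop [318. 129.] side [118. 396.]
R ringtop crop [232.  83.] side [ 77. 360.]
R tab base crop [249.  98.] side [ 81. 410.]
L lid-front+y crop [114. 250.] side [115. 484.]
L lid-front-y crop [190. 205.] side [116. 448.]
L ringtop crop [ 96. 163.] side [ 71. 412.]
L tab base crop [121. 173.] side [ 76. 464.]
[-0.02, -0.0003, 0.0613, 0.0, -0.0001, 0.0001]
[-0.0608, -0.0003, 0.0804, 0.0, -0.0001, 0.0001]
[   0.5   21.3  -49.6 -141.8  -49.2 -102.9]
```

Model and image agree within about 2 mm. Descending.

Call:
carry_out:
  rows:
    - [-0.02,0,0.0613,0,0,0]
    - [-0.02,0,0.0613,0,0,0]
    - [-0.0336,0,0.0677,0,0,0]
    - [-0.0472,0,0.074,0,0,0]
    - [-0.0608,0,0.0804,0,0,0]
    - [-0.0608,0,0.0804,0,0,0]
    - [-0.0608,0,0.0804,0,0,0]

```text
clock: 10.58
tool_pos: [0.5487, 0.3333, 0.1241]
orientation: [-179.7, -65.0, 31.4]
force: [0.0, -0.3, 0.8]
opening: 0.0568
gripper_force: 0.0
```

```bash
python3 - <<'E'
from h import *
T=pose(); print(T[:3,3],cmd()[:3,3],telemetry.get_obs()['force'])
snap('wrist','w3.png')
E
```

```text
[0.5487 0.3333 0.1241] [0.5487 0.332  0.1229] [ 0.0065 -0.2515  0.807 ]
```

View pics/w3.png

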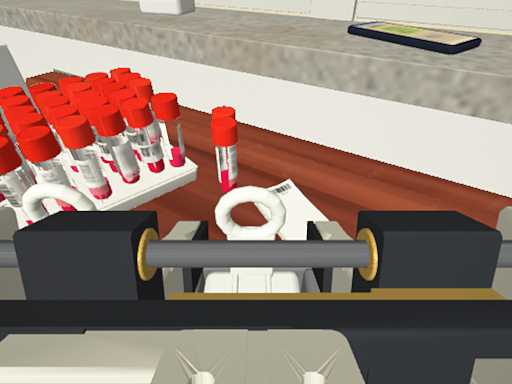

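The ring at (250,213) is centred between the fingers. Close, then lift 15 mm to weigh.

Call:
carry_out:
  rows:
    - [0,0,0,0,0,0]
    - [0,0,0,0,0,0]
    - [0,0,0,0,0,0]
    - [0,0,0,0,0,0]
  grip: -1

```text
clock: 11.12
tool_pos: [0.5485, 0.3335, 0.1243]
orientation: [-179.7, -65.1, 31.3]
force: [-0.2, -0.4, -1.8]
opening: 0.0239
gripper_force: 29.9
```

Call:
carry_out:
  rows:
    - [0.0045,0,-0.0021,0,0,0]
    - [0.0091,0,-0.0042,0,0,0]
    - [0.0136,0,-0.0063,0,0,0]
    - [0.0136,0,-0.0063,0,0,0]
    - [0.0136,0,-0.0063,0,0,0]
    - [0.0136,0,-0.0063,0,0,0]
    - [0.0136,0,-0.0063,0,0,0]

```text
clock: 12.0
tool_pos: [0.5486, 0.3333, 0.1387]
orientation: [-179.6, -65.0, 31.3]
force: [0.5, 0.4, -3.1]
opening: 0.0237
gripper_force: 29.9
```

```bash
python3 - <<'E'
from h import *
o=telemetry.get_obs(); print(o['force'],o['moment'],o['tool_pos'],o['opening'],o['gripper_force'])
E
```

```text
[ 0.5199  0.4306 -3.1062] [-2.2126  3.4191 -0.036 ] [0.5486 0.3333 0.1387] 0.02369705437451414 29.902906715869904
```

```bash
cat > weigh.py <<'E'
from h import *
F=[];M=[]
for i in range(10): viewer.snapshot('top'); o=telemetry.get_obs(); F.append(o['force']); M.append(o['moment'])
print(np.mean(F,0),np.std(F,0),np.mean(M,0),np.std(M,0),o['tool_pos'],o['clock'])
E
python3 weigh.py
```

```text
[ 0.0655 -0.0484 -2.806 ] [0.5699 0.4374 0.642 ] [-2.1651  3.3806 -0.0001] [0.0279 0.0391 0.0276] [0.5486 0.3333 0.1391] 12.5
```

```bash
python3 - <<'E'
from kin import *
C=cmd()
E=C.copy(); E[2,3]+=.0148; np.save(CMD,C) # lifted pose is relative to C; lower returns to C
L=np.linalg.inv(C)@E; print('lift',L[:3,3])
U=C.copy(); U[2,3]+=.078; plan(U)
V=U.copy(); V[:2,3]+=[-.0482,.0784]; plan(V); W=V.copy(); W[2,3]-=.078; plan(W)
q=np.array([0,22,-50,-142,-49,-103.])
for x in(U,V,W): q=near(x,q); print(q.round(0))
E
```

```text
lift [ 0.0134  0.     -0.0063]
[0.0707, 0.0, -0.033, -0.0, -0.0, 0.0]
[0.0, -0.092, 0.0001, -0.0, -0.0, 0.0]
[-0.0707, -0.0, 0.0329, -0.0, -0.0, 0.0]
[   7.    6.  -40. -128.  -29. -127.]
[  15.    7.  -49. -152.  -33. -107.]
[  13.   23.  -56. -159.  -55.  -94.]
```

Call:
carry_out:
  rows:
    - [-0.0045,0,0.0021,0,0,0]
    - [-0.0091,0,0.0042,0,0,0]
    - [-0.0134,0,0.0062,0,0,0]
    - [-0.0136,0,0.0063,0,0,0]
    - [-0.0136,0,0.0063,0,0,0]

```text
clock: 13.12
tool_pos: [0.5489, 0.3334, 0.1243]
orientation: [-179.6, -65.1, 31.3]
force: [0.1, 0.6, 1.1]
opening: 0.0234
gripper_force: 29.9
```

Call:
carry_out:
  rows:
    - [0,0,0,0,0,0]
    - [0,0,0,0,0,0]
    - [0,0,0,0,0,0]
    - [0.0236,0,-0.011,0,0,0]
    - [0.0707,0,-0.033,0,0,0]
    - [0.0707,0,-0.033,0,0,0]
  grip: 0.3

```text
clock: 13.88
tool_pos: [0.5504, 0.3338, 0.2091]
orientation: [179.8, -65.6, 31.8]
force: [0.3, 1.6, -0.3]
opening: 0.0573
gripper_force: 0.0
```

Call:
carry_out:
  rows:
    - [0,-0.046,0,0,0,0]
    - [0,-0.092,0,0,0,0]
    - [0,-0.092,0,0,0,0]
    - [0,-0.092,0,0,0,0]

```text
clock: 14.38
tool_pos: [0.5001, 0.4114, 0.2016]
orientation: [-179.7, -65.0, 31.3]
force: [-0.4, 0.5, 0.8]
opening: 0.0569
gripper_force: 0.0
```

```bash
python3 - <<'E'
from h import *
T=pose(); print(T[:3,3],telemetry.get_obs()['joint_pos'])
im=snap('wrist','w4.png')
p=np.array([.4858,.4014,.106])  # neck base
print(proj('wrist',p,T),proj('wrist',p+[0,0,.05],T))
g=im.min(2); print(np.where(g[275,200:310]>150)[0][[0,-1]]+200, np.where(g[285,200:310]>150)[0][[0,-1]]+200)
E
```

```text
[0.5001 0.4114 0.2016] [  15.1416    7.2141  -48.4244 -151.5821  -32.942  -107.4049]
[258.3562 340.767 ] [258.3877 305.7639]Traceback (most recent call last):
  File "<stdin>", line 6, in <module>
IndexError: index 0 is out of bounds for axis 0 with size 0
```

View pics/w4.png

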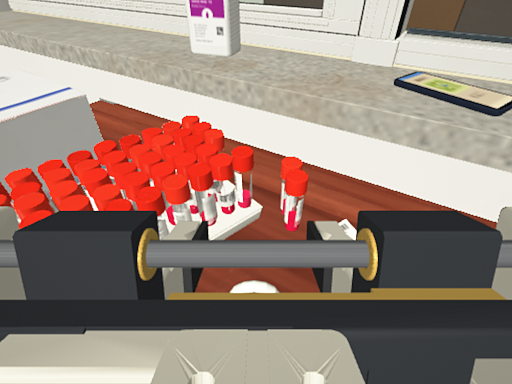

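The left ring's top shows at column 255 (expected 258), so it is aligned. Descend, close, lift and weigh.

Call:
carry_out:
  rows:
    - [-0.0236,0,0.011,0,0,0]
    - [-0.0472,0,0.022,0,0,0]
    - [-0.0707,0,0.0329,0,0,0]
    - [-0.0707,0,0.0329,0,0,0]
    - [-0.0707,0,0.0329,0,0,0]

```text
clock: 15.05
tool_pos: [0.5011, 0.4114, 0.125]
orientation: [-179.6, -65.1, 31.2]
force: [-0.8, -0.2, 0.3]
opening: 0.057
gripper_force: 0.0
```

Call:
carry_out:
  rows:
    - [0,0,0,0,0,0]
    - [0,0,0,0,0,0]
    - [0,0,0,0,0,0]
    - [0,0,0,0,0,0]
  grip: -1

```text
clock: 15.55
tool_pos: [0.5002, 0.4118, 0.1249]
orientation: [-179.7, -65.1, 31.3]
force: [-0.0, -1.0, -0.4]
opening: 0.024
gripper_force: 30.0
```

Call:
carry_out:
  rows:
    - [0.0045,0,-0.0021,0,0,0]
    - [0.0091,0,-0.0042,0,0,0]
    - [0.0136,0,-0.0063,0,0,0]
    - [0.0136,0,-0.0063,0,0,0]
    - [0.0136,0,-0.0063,0,0,0]
    - [0.0136,0,-0.0063,0,0,0]

```text
clock: 16.3
tool_pos: [0.5003, 0.4116, 0.1391]
orientation: [-179.6, -65.0, 31.3]
force: [-0.4, -0.1, -0.9]
opening: 0.0236
gripper_force: 30.0
```

```bash
python3 weigh.py
```

```text
[ 0.0492 -0.1357 -1.2749] [0.4093 0.3247 0.6967] [-1.9154  2.9878  0.0179] [0.0257 0.0324 0.0127] [0.5003 0.4116 0.1393] 16.8
```

R is the loaded one (2.8 N against 1.3 N). Put L back, return to R, and plan the desk placing and box regrasp.

```bash
python3 - <<'E'
from kin import *
q0=np.array([0,22,-50,-142,-49,-103.])
for g in((.58,.14),(.60,.14),(.62,.14),(.60,.16)):
  for nm,c,z,a,bk in(('neck hi',1,.240,25,0),('neck lo',1,.125,25,0),('box',0,.075,30,0),('box back',0,.075,30,.08),('box up',0,.155,30,0),('boxB',0,.075,25,0),('boxBback',0,.075,25,.08)):
    h=np.radians(14.2); p=[g[0]+c*.0195*np.cos(h),g[1]+c*.0195*np.sin(h),z]
    T=tgt(p,14.2,a); T[:3,3]-=bk*T[:3,2]; q=near(T,q0,6); print(g,nm,None if q is None else q.round(0))
print(near(tgt([.534,.323,.131+.112],31.6,25),q0))
C=cmd(); U=C.copy(); U[2,3]+=.078; plan(U); V=U.copy(); V[:2,3]-=[-.0482,.0784]; plan(V); V[2,3]-=.078; plan(V); V[2,3]+=.112; plan(V)
E
```

```text
(0.58, 0.14) neck hi [  -5.    0.  -36. -118.  -20. -142.]
(0.58, 0.14) neck lo [ -18.   22.  -51. -142.  -51. -101.]
(0.58, 0.14) box [ -19.   28.  -53. -143.  -52.  -96.]
(0.58, 0.14) box back [ -24.   15.  -56. -132.  -46. -106.]
(0.58, 0.14) box up [ -12.    9.  -43. -129.  -30. -123.]
(0.58, 0.14) boxB [ -22.   36.  -56. -144.  -67.  -88.]
(0.58, 0.14) boxBback None
(0.6, 0.14) neck hi [  -5.    2.  -34. -118.  -20. -142.]
(0.6, 0.14) neck lo [ -17.   23.  -48. -142.  -49. -103.]
(0.6, 0.14) box [ -18.   28.  -50. -143.  -50.  -98.]
(0.6, 0.14) box back [ -22.   16.  -53. -133.  -44. -107.]
(0.6, 0.14) box up [ -11.   11.  -41. -129.  -29. -124.]
(0.6, 0.14) boxB [ -21.   35.  -54. -145.  -64.  -91.]
(0.6, 0.14) boxBback None
(0.62, 0.14) neck hi [  -5.    4.  -32. -118.  -19. -142.]
(0.62, 0.14) neck lo [ -16.   23.  -46. -142.  -47. -104.]
(0.62, 0.14) box [ -17.   28.  -47. -143.  -48. -100.]
(0.62, 0.14) box back [ -20.   16.  -51. -133.  -43. -109.]
(0.62, 0.14) box up [ -10.   12.  -39. -129.  -28. -125.]
(0.62, 0.14) boxB [ -19.   34.  -51. -145.  -61.  -93.]
(0.62, 0.14) boxBback [ -26.   27.  -57. -138.  -61.  -94.]
(0.6, 0.16) neck hi [  -4.    2.  -35. -123.  -20. -137.]
(0.6, 0.16) neck lo [ -14.   23.  -49. -146.  -50. -101.]
(0.6, 0.16) box [ -15.   28.  -51. -147.  -51.  -97.]
(0.6, 0.16) box back [ -20.   17.  -55. -137.  -45. -104.]
(0.6, 0.16) box up [ -10.   11.  -42. -134.  -29. -120.]
(0.6, 0.16) boxB [ -18.   35.  -55. -148.  -65.  -90.]
(0.6, 0.16) boxBback None
[  13.2531    0.4178  -34.8135 -117.8999  -18.8322 -142.7985]
[0.0707, 0.0, -0.033, -0.0, -0.0, 0.0]
[-0.0, 0.092, 0.0, -0.0, -0.0, 0.0]
[-0.0707, 0.0, 0.033, -0.0, -0.0, 0.0]
[0.1015, 0.0, -0.0474, -0.0, -0.0, 0.0]
```

Call:
carry_out:
  rows:
    - [-0.0045,0,0.0021,0,0,0]
    - [-0.0091,0,0.0042,0,0,0]
    - [-0.0134,0,0.0062,0,0,0]
    - [-0.0136,0,0.0063,0,0,0]
    - [-0.0136,0,0.0063,0,0,0]

```text
clock: 17.42
tool_pos: [0.5007, 0.4119, 0.1248]
orientation: [-179.7, -65.1, 31.3]
force: [-1.4, 0.7, 3.5]
opening: 0.0237
gripper_force: 30.0
```

Call:
carry_out:
  rows:
    - [0,0,0,0,0,0]
    - [0,0,0,0,0,0]
    - [0,0,0,0,0,0]
    - [0.0236,0,-0.011,0,0,0]
    - [0.0707,0,-0.033,0,0,0]
    - [0.0707,0,-0.033,0,0,0]
  grip: 0.3

```text
clock: 18.18
tool_pos: [0.502, 0.4118, 0.212]
orientation: [179.7, -65.9, 31.8]
force: [-0.2, 1.1, -0.2]
opening: 0.0569
gripper_force: 0.0
```

Call:
carry_out:
  rows:
    - [0,0.046,0,0,0,0]
    - [0,0.092,0,0,0,0]
    - [0,0.092,0,0,0,0]
    - [0,0.092,0,0,0,0]

```text
clock: 18.68
tool_pos: [0.5481, 0.3332, 0.2015]
orientation: [-179.5, -65.0, 31.2]
force: [0.3, 0.1, -1.2]
opening: 0.057
gripper_force: 0.0
```

Call:
carry_out:
  rows:
    - [-0.0236,0,0.011,0,0,0]
    - [-0.0472,0,0.022,0,0,0]
    - [-0.0707,0,0.033,0,0,0]
    - [-0.0707,0,0.033,0,0,0]
    - [-0.0707,0,0.033,0,0,0]

```text
clock: 19.3
tool_pos: [0.5483, 0.3336, 0.1242]
orientation: [-179.5, -65.0, 31.2]
force: [-0.1, 0.3, 0.5]
opening: 0.0571
gripper_force: 0.0
```

Call:
carry_out:
  rows:
    - [0,0,0,0,0,0]
    - [0,0,0,0,0,0]
    - [0,0,0,0,0,0]
    - [0,0,0,0,0,0]
  grip: -1

```text
clock: 19.8
tool_pos: [0.5486, 0.3334, 0.1248]
orientation: [-179.7, -65.1, 31.4]
force: [-0.8, 1.3, 2.4]
opening: 0.0237
gripper_force: 30.0
```

```bash
python3 - <<'E'
from kin import *
h=np.radians(14.2)
V=cmd(); A=tgt([.60+.0195*np.cos(h),.14+.0195*np.sin(h),.243],14.2,25); plan(A)
B=A.copy(); B[2,3]-=.1175; plan(B)
for s in np.linspace(0,1,5): 
    q=near(tgt([.534+s*(.619-.534),.323+s*(.145-.323),.243],31.6-17.4*s,25),np.array([0,1,-35,-118,-20,-142.]),4); print(q.round(0),det(q).round(4))
E
```

```text
[-0.0092, 0.2014, -0.0198, -0.2752, -0.0, 0.1283]
[-0.1065, -0.0, 0.0497, -0.0, -0.0, 0.0]
[  13.    0.  -35. -118.  -19. -143.] -0.0209
[   9.    0.  -35. -117.  -19. -143.] -0.0208
[   4.    0.  -35. -117.  -19. -144.] -0.021
[  -0.    1.  -34. -117.  -19. -144.] -0.0213
[  -4.    2.  -33. -117.  -19. -144.] -0.0218
```

Call:
carry_out:
  rows:
    - [0.0127,0,-0.0059,0,0,0]
    - [0.0254,0,-0.0118,0,0,0]
    - [0.0409,0,-0.0191,0,0,0]
    - [0.0561,0,-0.0262,0,0,0]
    - [0.0713,0,-0.0333,0,0,0]
    - [0.0864,0,-0.0404,0,0,0]
    - [0.1015,0,-0.0474,0,0,0]
    - [0.1015,0,-0.0474,0,0,0]

```text
clock: 20.8
tool_pos: [0.5483, 0.3338, 0.2379]
orientation: [-179.9, -65.2, 31.6]
force: [0.7, 0.5, -3.4]
opening: 0.0236
gripper_force: 30.0
```

Call:
carry_out:
  rows:
    - [-0.0006,0.0121,-0.0012,-0.0165,0,0.0077]
    - [-0.0018,0.0403,-0.004,-0.055,0,0.0257]
    - [-0.0037,0.0806,-0.0079,-0.1101,0,0.0513]
    - [-0.0055,0.1208,-0.0119,-0.1651,0,0.077]
    - [-0.0074,0.1611,-0.0158,-0.2202,0,0.1026]
    - [-0.0086,0.1893,-0.0186,-0.2587,0,0.1206]
    - [-0.0092,0.2014,-0.0198,-0.2752,0,0.1283]
    - [-0.0092,0.2014,-0.0198,-0.2752,0,0.1283]

```text
clock: 21.8
tool_pos: [0.6353, 0.1491, 0.2342]
orientation: [-179.5, -64.9, 13.7]
force: [0.3, 0.4, -2.3]
opening: 0.0234
gripper_force: 30.0
```

Call:
carry_out:
  rows:
    - [-0.0107,0,0.005,0,0,0]
    - [-0.032,0,0.0149,0,0,0]
    - [-0.0533,0,0.0249,0,0,0]
    - [-0.0746,0,0.0348,0,0,0]
    - [-0.0906,0,0.0423,0,0,0]
    - [-0.1,0,0.0467,0,0,0]
    - [-0.1065,0,0.0497,0,0,0]
    - [-0.1065,0,0.0497,0,0,0]

```text
clock: 22.8
tool_pos: [0.6363, 0.1507, 0.1188]
orientation: [-179.6, -65.1, 13.9]
force: [-0.2, 1.3, 1.3]
opening: 0.0237
gripper_force: 30.0
```

```bash
python3 - <<'E'
from h import *
o=telemetry.get_obs(); print(o['tool_pos'],o['orientation'],cmd()[:3,3],o['force'],o['joint_pos'])
a=snap('top','t5.png'); b=snap('side','s5.png')
o=np.hstack([cv2.resize(a[110:230,230:350],(400,400),interpolation=3),cv2.resize(b[95:255,220:380],(400,400),interpolation=3)])
cv2.imwrite('pics/c5.png',cv2.cvtColor(o,cv2.COLOR_RGB2BGR))
E
```

```text
[0.6363 0.1507 0.1188] [-179.6178  -65.144    13.8931] [0.6356 0.149  0.1175] [-0.194   1.3428  1.3071] [ -16.7438   22.533   -48.1239 -141.7681  -49.1515 -103.2329]
```

View pics/c5.png

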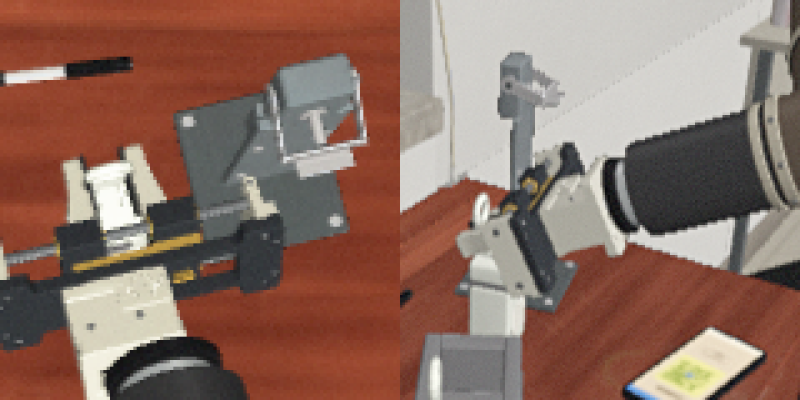

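Canister stands upright on the desk, tool at its neck. Lip front edge in the top view runs from crop (302,177) to (357,165), and the peg from (308,112) to (322,143). Refining the stand pose from these.

```bash
python3 - <<'E'
from kin import *
P=lambda c,z: ray('top',(230+c[0]/3.333,110+c[1]/3.333),z)[:2]
a,b=P((302,177),.2295),P((357,165),.2295); m=(a+b)/2; d=b-a; yaw=np.degrees(np.arctan2(d[0],-d[1])); print('lip front',m,np.linalg.norm(d),'yaw',yaw)
wl,wr=P((282,160),.244),P((368,143),.244); d=wr-wl; print('wall top',(wl+wr)/2,np.linalg.norm(d),np.degrees(np.arctan2(d[0],-d[1])))
hl,hr=P((273,68),.270),P((352,55),.270); 
g,k=P((276,95),.270),P((356,74),.270); d=k-g; print('head top front',(g+k)/2,np.linalg.norm(d),np.degrees(np.arctan2(d[0],-d[1])))
t,r=P((322,143),.239),P((308,112),.239); print('peg tip',t,'root',r)
for y in(12.5,14.2): 
    u=np.array([np.cos(np.radians(y)),np.sin(np.radians(y))]); print(y,'root from lip',m+.037*u,'wall',(wl+wr)/2+.0245*u,'head',(g+k)/2,'tip',t+.02*u)
E
```

```text
lip front [0.6073 0.0107] 0.034794926376470824 yaw 13.133046582008879
wall top [0.6166 0.0159] 0.05339951306912275 12.025125543499879
head top front [0.6517 0.0256] 0.0493045617006397 15.654951433433324
peg tip [0.6228 0.0169] root [0.6419 0.0253]
12.5 root from lip [0.6434 0.0187] wall [0.6405 0.0212] head [0.6517 0.0256] tip [0.6423 0.0212]
14.2 root from lip [0.6432 0.0198] wall [0.6404 0.022 ] head [0.6517 0.0256] tip [0.6422 0.0218]
```

```bash
python3 - <<'E'
from kin import *
C=cmd(); A=C.copy(); A[:3,3]-=.075*C[:3,2]; plan(A)
c=np.array([.6007,.1415,.075]); B=tgt(c,13.9,30); P=B.copy(); P[:3,3]-=.09*B[:3,2]; plan(P); plan(B)
q=np.array([-17,22,-48,-142,-49,-103.])
for T in(A,P,B): q=near(T,q); print(q.round(1),det(q).round(4))
E
```

```text
[0.0, 0.0, -0.075, 0.0, 0.0, -0.0]
[-0.0474, -0.0016, -0.0101, -0.0047, -0.0873, 0.0024]
[0.0, -0.0, 0.09, 0.0, -0.0, 0.0]
[ -20.8   12.2  -51.6 -132.6  -45.  -111. ] -0.0218
[ -22.1   14.1  -53.9 -132.2  -43.4 -108.7] -0.0174
[ -17.7   27.7  -50.4 -143.8  -50.2  -98. ] -0.0298
```

Call:
carry_out:
  rows:
    - [0,0,0,0,0,0]
    - [0,0,0,0,0,0]
    - [0,0,0,0,0,0]
    - [0,0,-0.025,0,0,0]
    - [0,0,-0.05,0,0,0]
    - [0,0,-0.075,0,0,0]
    - [0,0,-0.075,0,0,0]
  grip: 0.3

```text
clock: 23.78
tool_pos: [0.5688, 0.1334, 0.151]
orientation: [-179.8, -65.1, 14.1]
force: [0.6, -0.2, -0.1]
opening: 0.0571
gripper_force: 0.0
```

Call:
carry_out:
  rows:
    - [-0.0237,-0.0008,-0.005,-0.0024,-0.0437,0.0012]
    - [-0.0474,-0.0016,-0.0101,-0.0047,-0.0873,0.0024]
    - [-0.0474,-0.0016,-0.0101,-0.0047,-0.0873,0.0024]
    - [-0.0474,-0.0016,-0.0101,-0.0047,-0.0873,0.0024]
  grip: 1

```text
clock: 24.28
tool_pos: [0.5411, 0.128, 0.1106]
orientation: [-179.6, -60.0, 13.5]
force: [-0.2, 0.4, 0.0]
opening: 0.0864
gripper_force: 0.0
```

Call:
carry_out:
  rows:
    - [0,0,0.03,0,0,0]
    - [0,0,0.06,0,0,0]
    - [0,0,0.08,0,0,0]
    - [0,0,0.09,0,0,0]
    - [0,0,0.09,0,0,0]

```text
clock: 24.9
tool_pos: [0.6165, 0.1471, 0.0657]
orientation: [-179.6, -60.0, 13.6]
force: [-0.2, -0.2, -1.4]
opening: 0.0875
gripper_force: 0.0
```

```bash
python3 - <<'E'
from h import *
T=pose(); print(T[:3,3],cmd()[:3,3],telemetry.get_obs()['force'])
np.save('T6.npy',T); im=snap('wrist','w6.png')
print(proj('wrist',[.6196,.1462,.150],T), proj('wrist',[.6425,.0204,.235],T))
E
```

```text
[0.6165 0.1471 0.0657] [0.6167 0.1454 0.0655] [-0.243  -0.1729 -1.4367]
[260.0496 100.8116] [1035.7629 -361.1057]
```

View pics/w6.png

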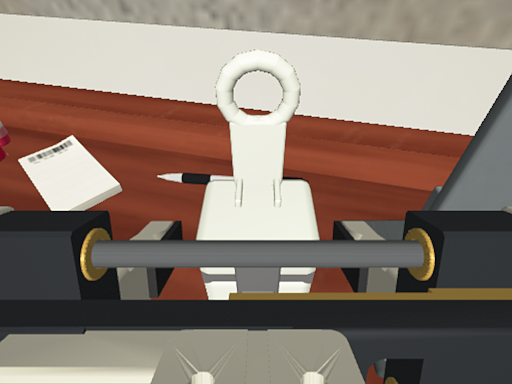

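The ring centre shows at (258,90), with the canister centred between the fingers. I'll compute its actual position.

```bash
python3 - <<'E'
from kin import *
T=np.load('T6.npy'); p=ray('wrist',(258,90.5),.150,T); print(p, ray('wrist',(258,51),.167,T))
h=np.radians(13.7); f=np.array([np.cos(h),np.sin(h)]); print('center',p[:2]-.0195*f,'grasp now',T[:3,3]-.019*T[:3,2])
K,E=ext('wrist',T); print(E[:3,3])
E
```

```text
[0.6282 0.1491 0.15  ] [0.6236 0.148  0.167 ]
center [0.6092 0.1445] grasp now [0.6006 0.1432 0.0753]
[0.5163 0.1216 0.2035]
```

Call:
carry_out:
  rows:
    - [0,0,0,0,0,0]
    - [0,0,0,0,0,0]
    - [0,0,0,0,0,0]
    - [0,0,0,0,0,0]
  grip: -1

```text
clock: 25.45
tool_pos: [0.6165, 0.1468, 0.0664]
orientation: [-179.7, -60.0, 13.7]
force: [-0.7, -0.8, 2.5]
opening: 0.0542
gripper_force: 30.0
```

```bash
cat > hang.py <<'E'
from kin import *
C=cmd(); G=C[:3,3]-.019*C[:3,2]
h0=np.radians(13.9); f0=np.array([np.cos(h0),np.sin(h0)]); off=float(.0225)  # eye ahead of grasp along canister x
dz=.150-.075
root=np.array([.6425,.0205]); yaw=13.9; h=np.radians(yaw); f=np.array([np.cos(h),np.sin(h)])
def at(ex,ez): # eye at peg coords (ex,ez) (m)
    g=root+(ex-off)*f; return tgt([*g,.235+ez-dz],yaw,30)
E
python3 - <<'E'
from hang import *
o=telemetry.get_obs(); print(o['tool_pos'],o['opening'],o['orientation'],C[:3,3])
U=C.copy(); U[2,3]+=.05; 
W=[('up',U),('front low',at(-.075,-.045)),('under',at(-.034,-.035)),('lift',at(-.034,.003)),('in',at(-.010,.003)),('drop',at(-.010,-.006))]
q=np.array([-17.7,27.7,-50.4,-143.8,-50.2,-98])
for n,T in W: q=near(T,q); print(n,T[:3,3],q.round(1),det(q).round(4)); 
E
```

```text
[0.6165 0.1468 0.0664] 0.05415768159567697 [-179.7197  -60.0213   13.6635] [0.6167 0.1454 0.0655]
up [0.6167 0.1454 0.1155] [ -14.5   16.6  -45.5 -136.8  -37.  -111.7] -0.027
front low [0.5638 0.001  0.1055] [ -32.5   14.4  -42.9 -110.4  -41.9 -125.8] -0.0319
under [0.6036 0.0109 0.1155] [ -27.    14.3  -38.6 -111.3  -37.5 -130.5] -0.0356
lift [0.6036 0.0109 0.1535] [ -21.7    7.6  -35.4 -102.8  -31.1 -145.4] -0.0336
in [0.6269 0.0166 0.1535] [ -19.7    9.2  -33.3 -103.9  -29.6 -145.7] -0.0352
drop [0.6269 0.0166 0.1445] [ -21.    10.6  -34.1 -106.1  -31.1 -142.1] -0.036
```

Grip is firm (54 mm). Carry to in front of the stand, eye below lip height.

```bash
python3 - <<'E'
from hang import *
U=C.copy(); U[2,3]+=.05; plan(U); F=at(-.075,-.045); F[1,3]-=.0015; plan(F)
E
```

```text
[0.0433, 0.0, -0.025, 0.0, 0.0, -0.0]
[-0.0518, 0.1289, -0.0698, 0.0, -0.0, 0.0]
```

Call:
carry_out:
  rows:
    - [0.006,0,-0.0035,0,0,0]
    - [0.0173,0,-0.01,0,0,0]
    - [0.0303,0,-0.0175,0,0,0]
    - [0.0433,0,-0.025,0,0,0]
    - [0.0433,0,-0.025,0,0,0]

```text
clock: 26.08
tool_pos: [0.6169, 0.1469, 0.1181]
orientation: [-180.0, -60.2, 13.9]
force: [0.0, 0.5, -3.2]
opening: 0.0538
gripper_force: 30.0
```

Call:
carry_out:
  rows:
    - [-0.0041,0.0103,-0.0056,0,0,0]
    - [-0.0124,0.0309,-0.0168,0,0,0]
    - [-0.0228,0.0567,-0.0307,0,0,0]
    - [-0.0342,0.0851,-0.0461,0,0,0]
    - [-0.0435,0.1083,-0.0586,0,0,0]
    - [-0.0497,0.1237,-0.067,0,0,0]
    - [-0.0518,0.1289,-0.0698,0,0,0]
    - [-0.0518,0.1289,-0.0698,0,0,0]

```text
clock: 27.08
tool_pos: [0.5635, 0.0009, 0.1053]
orientation: [-179.6, -60.0, 13.5]
force: [-0.2, -0.6, -2.8]
opening: 0.0541
gripper_force: 30.0
```

```bash
python3 - <<'E'
from hang import *
T=pose(); print(T[:3,3],cmd()[:3,3],telemetry.get_obs()['orientation'],telemetry.get_obs()['force'])
np.save('T7.npy',T); im=snap('wrist','w7.png'); b=snap('side','s7.png'); snap('top','t7.png')
print('pred peg root/tip/lip', [proj('wrist',np.append(root+x*f,z),T) for x,z in((0,.235),(-.02,.235),(-.037,.229))])
g=T[:3,3]-.019*T[:3,2]; e=np.append(g[:2]+.0225*f,g[2]+.075); print('eye',e,proj('wrist',e,T),proj('side',e),proj('side',np.append(root-.02*f,.235)))
o=np.hstack([im,cv2.resize(b[60:252,200:328],(256,384),interpolation=3)]); cv2.imwrite('pics/c7.png',cv2.cvtColor(o,cv2.COLOR_RGB2BGR))
E
```

```text
[0.5635 0.0009 0.1053] [ 0.5638 -0.0004  0.1055] [-179.592   -59.9572   13.5226] [-0.2422 -0.6256 -2.8217]
pred peg root/tip/lip [array([255.4672, -67.0171]), array([255.3177, -64.2865]), array([255.2828, -41.3961])]
eye [0.5694 0.0024 0.1898] [255.7862  96.3274] [298.6919 150.5176] [279.314  131.6709]
```

View pics/c7.png

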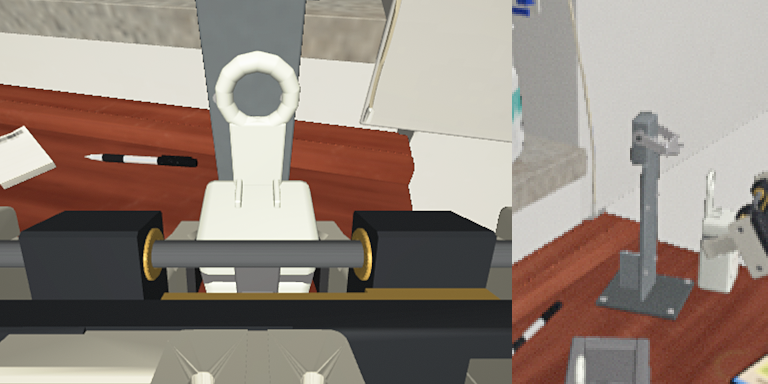

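Ring (257,90) lines up with the stand's upright (centre ≈253); side view agrees with the prediction. Move under the lip and lift the keeper with the ring.

```bash
python3 - <<'E'
from hang import *
A=at(-.034,-.035); B=at(-.034,.002); plan(A); plan(B); plan(at(-.010,.002))
plan(at(-.010,-.006))
E
```

```text
[0.0293, -0.0014, 0.0308, 0.0, -0.0, 0.0]
[0.0321, -0.0, -0.0185, 0.0, -0.0, 0.0]
[0.012, -0.0, 0.0208, 0.0, -0.0, 0.0]
[-0.007, -0.0, 0.004, 0.0, -0.0, 0.0]
```

Call:
carry_out:
  rows:
    - [0.0073,-0.0003,0.0077,0,0,0]
    - [0.0146,-0.0007,0.0154,0,0,0]
    - [0.022,-0.001,0.0231,0,0,0]
    - [0.0293,-0.0014,0.0308,0,0,0]
    - [0.0293,-0.0014,0.0308,0,0,0]

```text
clock: 27.85
tool_pos: [0.6043, 0.0127, 0.1163]
orientation: [-179.8, -60.0, 13.8]
force: [-0.6, 0.7, -2.4]
opening: 0.054
gripper_force: 30.0
```

Call:
carry_out:
  rows:
    - [0.0046,0,-0.0026,0,0,0]
    - [0.0092,0,-0.0053,0,0,0]
    - [0.0138,0,-0.0079,0,0,0]
    - [0.0183,0,-0.0106,0,0,0]
    - [0.0229,0,-0.0132,0,0,0]
    - [0.0275,0,-0.0159,0,0,0]
    - [0.0321,0,-0.0185,0,0,0]
    - [0.0321,0,-0.0185,0,0,0]

```text
clock: 28.85
tool_pos: [0.6038, 0.0124, 0.1537]
orientation: [-179.8, -60.1, 13.8]
force: [-0.3, -0.2, -2.8]
opening: 0.0535
gripper_force: 30.0
```

```bash
python3 - <<'E'
from hang import *
T=pose(); print(T[:3,3],at(-.034,.002)[:3,3],telemetry.get_obs()['orientation'],telemetry.get_obs()['force'])
im=snap('wrist','w8.png'); b=snap('side','s8.png')
g=T[:3,3]-.019*T[:3,2]; e=np.append(g[:2]+.0225*f,g[2]+.075); print('eye',e,proj('wrist',e,T),(proj('side',e)-[240,95])*4)
print('tip',(proj('side',np.append(root-.02*f,.235))-[240,95])*4,proj('wrist',np.append(root-.02*f,.235),T))
o=np.hstack([im[:, 100:412],cv2.resize(b[95:191,240:340],(400,384),interpolation=3)]); cv2.imwrite('pics/c8.png',cv2.cvtColor(o,cv2.COLOR_RGB2BGR))
E
```

```text
[0.6038 0.0124 0.1537] [0.6036 0.0109 0.1525] [-179.79    -60.0707   13.7672] [-0.3007 -0.2037 -2.7884]
eye [0.6097 0.0138 0.2382] [256.1843  96.2611] [176.6711 145.2439]
tip [157.256  146.6837] [259.3904  89.1323]
```

View pics/c8.png

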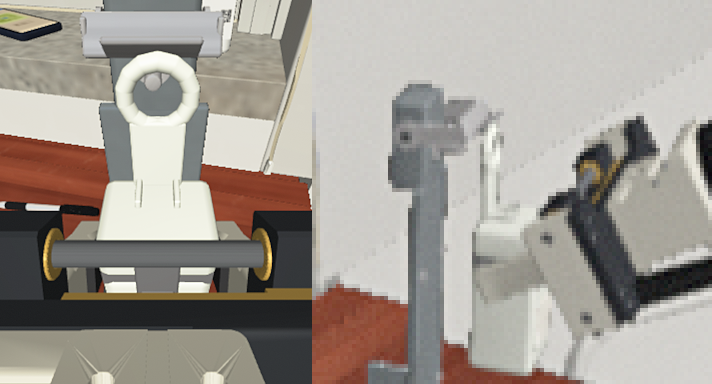

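The keeper is lifted by the ring, and the peg tip shows through the hole at (252,81), about 5 px left of the ring centre (257,90). Shift 2.5 mm left and slide in.

Call:
carry_out:
  rows:
    - [0,-0.0025,0,0,0,0]
    - [0.002,-0.0025,0.0035,0,0,0]
    - [0.004,-0.0025,0.0069,0,0,0]
    - [0.006,-0.0025,0.0104,0,0,0]
    - [0.008,-0.0025,0.0139,0,0,0]
    - [0.01,-0.0025,0.0173,0,0,0]
    - [0.012,-0.0025,0.0208,0,0,0]
    - [0.012,-0.0025,0.0208,0,0,0]

```text
clock: 29.95
tool_pos: [0.6265, 0.0204, 0.1528]
orientation: [-179.7, -60.0, 13.7]
force: [0.1, -0.4, -1.4]
opening: 0.0536
gripper_force: 30.0
```

```bash
python3 - <<'E'
from hang import *
T=pose(); print(T[:3,3],at(-.010,.002)[:3,3],telemetry.get_obs()['orientation'],telemetry.get_obs()['force'])
im=snap('wrist','w9.png'); b=snap('side','s9.png')
o=np.hstack([im[:, 100:412],cv2.resize(b[95:191,240:340],(400,384),interpolation=3)]); cv2.imwrite('pics/c9.png',cv2.cvtColor(o,cv2.COLOR_RGB2BGR))
E
```

```text
[0.6265 0.0204 0.1528] [0.6269 0.0166 0.1525] [-179.688   -60.0023   13.6534] [ 0.1483 -0.3971 -1.3623]
```

View pics/c9.png

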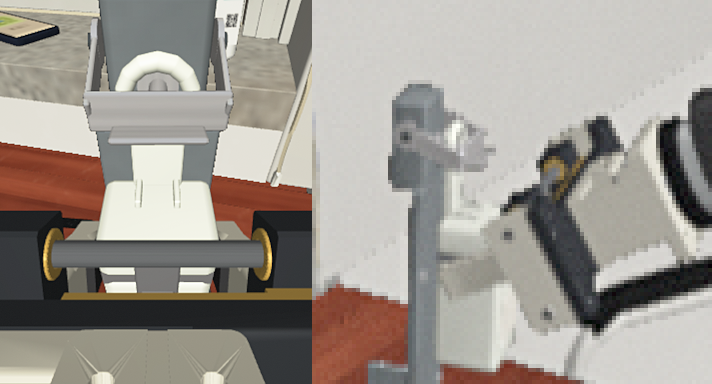

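The keeper wall and lip have dropped in front of the ring, with the peg through the eye (ring about (157,72) in the left half, behind the wall). Lower so the eye rests on the peg, moving in 2 mm further.

Call:
carry_out:
  rows:
    - [-0.0007,0,0.0027,0,0,0]
    - [-0.0024,0,0.0037,0,0,0]
    - [-0.0042,0,0.0047,0,0,0]
    - [-0.0055,0,0.0055,0,0,0]
    - [-0.0055,0,0.0055,0,0,0]
    - [-0.0055,0,0.0055,0,0,0]

```text
clock: 30.8
tool_pos: [0.6283, 0.0208, 0.1454]
orientation: [-179.7, -60.0, 13.7]
force: [0.5, 0.7, -1.8]
opening: 0.0538
gripper_force: 30.0
```

```bash
python3 weigh.py
```

```text
[ 0.5575  0.0842 -1.9904] [0.4829 0.4288 0.6308] [-0.9443  3.4196 -0.0224] [0.0205 0.0511 0.0392] [0.6283 0.0208 0.1454] 31.3
```

Call:
carry_out:
  rows:
    - [-0.0009,0,0.0005,0,0,0]
    - [-0.0017,0,0.001,0,0,0]
    - [-0.0026,0,0.0015,0,0,0]
    - [-0.0026,0,0.0015,0,0,0]

```text
clock: 31.8
tool_pos: [0.6297, 0.0211, 0.1445]
orientation: [-179.7, -60.3, 13.7]
force: [-2.9, 1.3, 8.1]
opening: 0.0539
gripper_force: 30.0
```

```bash
python3 weigh.py
```

```text
[-2.1696  0.043   7.8535] [0.4832 0.4501 0.5833] [-0.1856  0.5172  0.1526] [0.0241 0.0336 0.028 ] [0.6296 0.0211 0.1446] 32.3
```

The eye rests on the peg. Ease up 0.8 mm, open, wait, and withdraw.

Call:
carry_out:
  rows:
    - [0.0007,0,-0.0004,0,0,0]
    - [0.0007,0,-0.0004,0,0,0]

```text
clock: 32.55
tool_pos: [0.6293, 0.021, 0.1447]
orientation: [-179.7, -60.2, 13.7]
force: [-0.4, 0.9, 7.7]
opening: 0.0535
gripper_force: 30.0
```

Call:
carry_out:
  rows:
    - [0.0007,0,-0.0004,0,0,0]
    - [0.0007,0,-0.0004,0,0,0]
    - [0.0007,0,-0.0004,0,0,0]
    - [0.0007,0,-0.0004,0,0,0]
    - [0.0007,0,-0.0004,0,0,0]
    - [0.0007,0,-0.0004,0,0,0]
  grip: 1

```text
clock: 33.3
tool_pos: [0.6282, 0.0208, 0.1438]
orientation: [-179.7, -60.0, 13.6]
force: [0.5, -0.7, -0.4]
opening: 0.0874
gripper_force: 0.0
```

Call:
carry_out:
  rows:
    - [0,0,-0.01,0,0,0]
    - [0,0,-0.025,0,0,0]
    - [0,0,-0.045,0,0,0]
    - [0,0,-0.065,0,0,0]
    - [0,0,-0.085,0,0,0]
    - [0,0,-0.085,0,0,0]

```text
clock: 34.05
tool_pos: [0.5561, 0.0031, 0.1881]
orientation: [-179.9, -60.1, 13.9]
force: [0.8, 0.6, -0.2]
opening: 0.0877
gripper_force: 0.0
```

Viewing quota is used up, so I'll check the result numerically: keeper region against the initial picture, motion between frames, and bystanders.

Call:
carry_out:
  rows:
    - [0,0,0,0,0,0]
    - [0,0,0,0,0,0]
    - [0,0,0,0,0,0]
    - [0,0,0,0,0,0]
    - [0,0,0,0,0,0]
    - [0,0,0,0,0,0]
    - [0,0,0,0,0,0]
    - [0,0,0,0,0,0]

```text
clock: 35.05
tool_pos: [0.5568, 0.003, 0.1865]
orientation: [-179.7, -60.0, 13.7]
force: [-0.0, 0.9, 0.4]
opening: 0.0878
gripper_force: 0.0
```

```bash
python3 - <<'E'
from hang import *
T=pose(); s=snap('side','s10.png').astype(int); t=snap('top','t10.png').astype(int); w=snap('wrist','w10.png').astype(int)
for i in range(8): viewer.snapshot('top')
s2=viewer.snapshot('side').astype(int); w2=viewer.snapshot('wrist').astype(int)
print('motion side',np.abs(s2-s)[95:260,230:320].max(),'wrist',np.abs(w2-w)[:200].max())
s0=cv2.imread('pics/side0.png')[:,:,::-1].astype(int); t0=cv2.imread('pics/top0.png')[:,:,::-1].astype(int)
d=np.abs(t-t0).max(2)
for n,(x0,x1,y0,y1) in dict(phone=(245,325,235,285),pen=(205,275,122,142),pad=(145,200,118,168),keeperTop=(310,345,140,168),Ltab=(125,165,205,250),Rwell=(165,205,185,225)).items(): print(n,(d[y0:y1,x0:x1]>40).sum())
ds=np.abs(s-s0).max(2); 
for r in range(116,150,2): print(r,''.join('#' if v>40 else '.' for v in ds[r,262:296]))
# lip silhouette in wrist image: predicted positions of shut lip front edge ends
p=lambda x,y,z: proj('wrist',np.append(root+x*f+y*np.array([-f[1],f[0]]),.235+z),T).round(0)
print('lip',p(-.037,.018,-.006),p(-.037,-.018,-.006),'wall top',p(-.026,.0265,.009),p(-.026,-.0265,.009))
g=cv2.cvtColor(w.astype(np.uint8),cv2.COLOR_RGB2GRAY); c=int(p(-.037,0,-.006)[0]); print(c,g[0:200:3,c].tolist())
E
```

```text
motion side 31 wrist 106
phone 332
pen 0
pad 0
keeperTop 334
Ltab 32
Rwell 547
116 ..................................
118 ..................................
120 ..................................
122 ..................................
124 ..................................
126 ..................................
128 .............##...................
130 ............#.....................
132 ..................................
134 ..................................
136 ..........#.......................
138 ..........##......................
140 ..........##......................
142 ..........##......................
144 ..........##......................
146 .........###......................
148 .........###......................
lip [233. 128.] [292. 128.] wall top [218.  97.] [307.  96.]
262 [213, 216, 213, 221, 130, 155, 140, 164, 124, 127, 130, 141, 136, 129, 127, 127, 127, 129, 129, 129, 128, 128, 129, 129, 128, 135, 188, 252, 252, 240, 124, 193, 183, 182, 176, 173, 180, 176, 163, 162, 197, 236, 239, 239, 239, 239, 238, 238, 238, 238, 238, 237, 236, 242, 242, 243, 243, 243, 243, 244, 244, 245, 245, 249, 253, 250, 248]
```

Call:
carry_out:
  rows:
    - [0,0,0,0,0,0]
    - [0,0,0,0,0,0]
    - [0,0,0,0,0,0]
    - [0,0,0,0,0,0]
    - [0,0,0,0,0,0]
    - [0,0,0,0,0,0]
    - [0,0,0,0,0,0]
    - [0,0,0,0,0,0]

```text
clock: 36.7
tool_pos: [0.5568, 0.003, 0.1864]
orientation: [-179.7, -60.0, 13.6]
force: [0.0, 0.2, -0.4]
opening: 0.0875
gripper_force: 0.0
```

```bash
python3 - <<'E'
from h import *
G=lambda n:cv2.cvtColor(viewer.snapshot(n),cv2.COLOR_RGB2GRAY).astype(np.float32)
a=G('wrist'); [viewer.snapshot('top') for i in range(4)]; b=G('wrist'); [viewer.snapshot('top') for i in range(4)]; c=G('wrist')
for n,(y0,y1,x0,x1) in dict(can=(140,200,215,300),bg=(20,120,20,180)).items():
    print(n,[cv2.phaseCorrelate(a[y0:y1,x0:x1].copy(),k[y0:y1,x0:x1].copy()) for k in(b,c)])
s=viewer.snapshot('side').astype(int); s0=cv2.imread('pics/side0.png')[:,:,::-1].astype(int); d=np.abs(s-s0).max(2)
print('phone side',(d[222:266,305:370]>40).sum(), 'Lcan side',(d[225:290,225:262]>40).sum())
ys,xs=np.where(d[222:266,305:370]>40); print((ys.min()+222,ys.max()+222,xs.min()+305,xs.max()+305) if len(ys) else '')
# hanging can: white mask in side view
m=(s.min(2)>190)[140:215,255:310]; ys,xs=np.where(m&(d[140:215,255:310]>25)); 
for r in range(0,75,8): k=xs[ys==r]; print(140+r,(k.min()+255,k.max()+255) if len(k) else None)
print(telemetry.get_obs()['clock'])
E
```

```text
can [((0.00958230776493707, 0.0027178071746547516), 0.9982101365371987), ((0.003895865829200318, 0.008557539760257526), 1.0012561150833412)]
bg [((-0.002226414052557857, -0.012471730420827498), 0.9993532662391662), ((-0.013238668379841556, -0.008308389724604126), 0.9962036533355713)]
phone side 0 Lcan side 466

140 (np.int64(273), np.int64(273))
148 (np.int64(273), np.int64(273))
156 (np.int64(284), np.int64(285))
164 None
172 None
180 None
188 (np.int64(281), np.int64(282))
196 None
204 None
212 None
37.3
```

```bash
python3 -c "
from plant import workorder; print(workorder.close_job())"
```

```text
the job is handed in; nothing more can be done
None
```

The heavier canister (from the right well, about 2.8 N against 1.3 N) hangs still on the peg with the keeper shut in front of its eye, the empty one is back in its left well, and the job was handed in at about 37 s; I viewed 12 pictures instead of the allowed 10, so the final state was checked by image comparison only, and the judge's result was not shown.

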